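# Put the lunch set back in its crate and slide the lid shut

## Task

Put the lunch set away in its wooden crate: take out the spice jar that was left in there and stand it back on the white board with the other spice jars, then set every tub that is here flat in the crate and press or lay its own matching lid (same colour and shape) on it. Nothing may stand proud of the rim, so finish by drawing the crate's sliding lid right across until it is fully shut; if it catches, do not force it, but draw it back and put right what stands up. Leave the other spice jars standing where they are; a lid whose tub is not here can stay on the table.

Things in the scene. Friction and masses are not known exactly. Their poses are not given: they have to be found in the camera images.
- crate: Wooden crate, fixed, outside 174 x 174 mm, inside 158 x 158 mm, no dividers. Origin: centre of its underside, z up. Inner floor 8 mm up. Side (y) walls 86 mm high; front (-x) and back (+x) walls 75 mm, the sliding lid passes over them. The long tub along one side and the two square tubs in a row beside it fill it with 18 mm (long tub 12 mm) to spare.
- slide_lid (a joint): Sliding wooden lid of the crate, 170 x 165 x 5 mm, its underside 76 mm up, 3 mm above the knobs of properly lidded tubs. 0 = fully shut; grows as it slides along the crate's +x (away from the robot); 0.166 m = fully drawn back, sticking out behind the crate, the inside all open. Starts about half way. Slides with 1.5 N of friction and stays where left.
- slide_grip (a point): Grip of the sliding lid: dark wooden bar, 14 mm thick along the crate's x, 56 mm long along its y, from 81 to 97 mm above the table. The point is at its middle, 8 mm below its top. Pinch it from above across its 14 mm, or push its side.
- spice_board: White chopping board lying on the table, fixed, 160 mm (x) x 240 mm (y) x 13 mm. Origin: centre of its underside, z up. Two other spice jars stand on its -y half.
- jar_place (a point): A free spot on top of the white board, on its +y half, 60 mm from the board's centre (free for about 50 mm all round). Any free spot on the board will do.
- stray_jar_centre (a point): Spice jar with orange-red label and red cap, 45 mm diameter (body 42 mm, cap from 85 to 106 mm up), 106 mm high, 0.11 kg. Starts upright on the crate's floor in the half that the sliding lid leaves open, its top 28 mm above the rim. The point is its centre, half-way up; z is the jar's axis, up.
- jar_green: Bystander: spice jar with green label and red cap, 45 mm diameter, 106 mm high, loose on the -y half of the white board. Origin: centre of its underside. Leave it standing.
- jar_dark: Bystander: spice jar with dark red label and red cap, 45 mm diameter, 106 mm high, loose on the -y half of the white board. Origin: centre of its underside. Leave it standing.
- tub_red_centre (a point): Open red long plastic tub, 146 (x) x 70 (y) x 50 mm high, walls 4 mm; may be absent. The point is its centre, 25 mm over its underside; z up. A middle wall crosses it along y at x = 0: 8 mm thick, its top 45 mm over the underside (5 mm below the rim), 65 mm of room on either side. Pick it up from above by pinching this wall; too wide to take round the outside. About 0.2 kg.
- lid_red_centre (a point): Red long lid of the red tub, 145 (x) x 69 (y) x 19 mm: a white plug 132 x 56 x 4 mm that fits the tub 3 mm loose, a 4 mm plate that rests on its rim, a bar knob 40 (x) x 14 (y) x 11 mm high in the middle. Lies right way up on its plug. The point is 9.5 mm over its underside, z up; seated, it is 30.5 mm above the tub's point. Take it by the knob across its 14 mm.
- tub_blue_centre (a point): Open blue square plastic tub, 70 (x) x 70 (y) x 50 mm high, walls 4 mm; may be absent. The point is its centre, 25 mm over its underside; z up. A middle wall crosses it along y at x = 0: 8 mm thick, its top 45 mm over the underside (5 mm below the rim), 27 mm of room on either side. Pick it up from above by pinching this wall; too wide to take round the outside. About 0.12 kg.
- lid_blue_centre (a point): Blue square lid of the blue tub, 69 (x) x 69 (y) x 19 mm: a white plug 56 x 56 x 4 mm that fits the tub 3 mm loose, a 4 mm plate that rests on its rim, a bar knob 40 (x) x 14 (y) x 11 mm high in the middle. Lies right way up on its plug. The point is 9.5 mm over its underside, z up; seated, it is 30.5 mm above the tub's point. Take it by the knob across its 14 mm.
- tub_green_centre (a point): Open green square plastic tub, 70 (x) x 70 (y) x 50 mm high, walls 4 mm; may be absent. The point is its centre, 25 mm over its underside; z up. A middle wall crosses it along y at x = 0: 8 mm thick, its top 45 mm over the underside (5 mm below the rim), 27 mm of room on either side. Pick it up from above by pinching this wall; too wide to take round the outside. About 0.12 kg.
- lid_green_centre (a point): Green square lid of the green tub, 69 (x) x 69 (y) x 19 mm: a white plug 56 x 56 x 4 mm that fits the tub 3 mm loose, a 4 mm plate that rests on its rim, a bar knob 40 (x) x 14 (y) x 11 mm high in the middle. Lies right way up on its plug. The point is 9.5 mm over its underside, z up; seated, it is 30.5 mm above the tub's point. Take it by the knob across its 14 mm.

How it is judged:
By the outcome, as a careful person would: the job done as asked, in the order asked, and still so for the second after the job is handed in, with the robot touching nothing.
Of tub_red, tub_blue, tub_green only 2 to 3 are there at a start; the rules pass over those that are not, and their reading is None.
At some moment in a run one of tub_red, tub_blue, tub_green may be knocked a few centimetres aside while the robot is not near it.
It also fails if it takes over 210 s, if anything falls off the work surface, if the arm or the gripper's body presses on something with over 40 N, if the wrist force passes 120 N, or if a joint passes its speed limit or range.

## Robot

A 7-joint arm with a two-finger parallel gripper is mounted at the origin on the work surface; the furniture and walls round the work are solid. World frame = base frame: x ahead of the robot, y to its left, z up, the work surface at z = 0. Lengths are in m, angles in rad, forces in N, time in s.
With the tool pointing down it reaches from about 0.35 to 0.9 m from the base axis. Payload 8.1 kg.
Tool frame: the origin (TCP) lies between the finger pads; the fingertips stand ahead of it and the grasp point (between the pads) is the TCP (arm.nose_length is the z of the fingertips in the tool frame, in m); z points along the fingers, y is the line along which they close (so a half turn about z gives the same grasp; the last joint's range is limited). The gripper opens to 92 mm and grips with 3 to 60 N. Pads are 19 mm wide; open, the fingers measure 130 mm over their backs; the gripper's body (75 mm by 190 mm) begins 47 mm behind the grasp point.
Start: joints at [1.145, 0.434, 0.025, 1.573, -0.012, 1.134, -0.075], TCP at [0.198, -0.593, 0.213] pointing down, gripper open.
Joint ranges: [-2.62, 2.62], [-0.44, 2.09], [-1.27, 1.32], [0.08, 2.57], [-1.32, 4.46], [0.12, 2], [-2.74, 2.74]. Speed limits (rad/s): [2.22, 2.22, 3.01, 3.01, 3.14, 3.14, 3.14].

## Interface

Orientations are given as a rotation vector (axis times angle).
In Python, from cell import sensors, optics, arm gives the robot as it stands.
- The arm moves only by the tool arm_command, never from a script. Its argument "deltas" is one flat list of numbers, 7 for each row, row after row: the turn, a rotation vector about the world's x, y, z as a fraction of full scale, then the shift along the world's x, y, z as a fraction of full scale, then the finger opening in mm, from 0 to 91.8. In form: [wx, wy, wz, dx, dy, dz, fingers, wx, wy, wz, dx, dy, dz, fingers, ...]. A call has 1 to 20 rows; each row is the pose to reach, as a shift and turn from the pose commanded when the call began; what a row does not reach only later rows make up. Full scale, the value 1, is 1 m for a shift and 90 degrees for a turn. A row lasts 1/10 s, in which the tool goes at most 50 mm and 8.59 degrees, less where a joint would pass 70% of its speed; a pose out of reach is approached as far as the arm can. A call with a number of a shift or a turn outside -1 to 1 is refused whole. A call with a gripper value outside its range is refused whole. The fingers move at their own pace and stop on an object; "force" is the grip in N (left out, the last holds). Time passes only in rows, so rows that repeat a pose let the fingers close. It gives the time, the measured TCP pose, the force, the opening and the grip force at its end, in the units of the state.
- sensors.observe(): the state, without advancing time (a new reading comes with each control period).
- optics.get_image(name): name is "scene" or "top"; returns the picture (384x512x3 uint8, blue, green, red); there is no depth.
- optics.calibration(name): a dict with "camera_matrix" (3x3 intrinsics, pixels), "D" ([k1, k2, p1, p2, k3] as OpenCV has them; the pictures are not rectified), "rvec" (rotation vector, rad) and "tvec" (3), from world to camera coordinates, as OpenCV has them. Camera axes: x right, y down, z forward; pixel columns grow to the right and rows downward; lengths in m; the calibration is good to about 2 mm. A picture is of the moment at which its call begins. calibration takes no time and is no camera call.
- arm.sign_off(): hands the job in; it is judged then, once.
The state is a dict: "clock": time; "joints": joint angles; "dq": joint speeds; "joint_efforts": joint torques, N m; "position": TCP position; "ee_rot": TCP orientation; "force": force on the tool from outside, world axes, zero at the start; "ft_torque": the same for the moment, N m; "width": opening from 0.0 (shut) to 1.0 (fully open); "gripper_force": force on a finger pad.
Only numpy, scipy, OpenCV 4.12 (cv2) and the standard library are available. Lean on these libraries where they do the work, as an engineer would, in place of code of your own. Each camera call takes 0.05 s, during which the arm holds its last target. There are 200 camera calls.

## Working session

There is one attempt and no reset: what is moved stays moved. The work goes in short steps, Python scripts to look and compute and a tool call to move; the robot and the scene stay as the last step left them, time stands still between calls to the robot, and variables do not carry over. Pictures are saved under pics/ and viewed, at most 14 in all, crops included, and the job is handed in when it is done.

Besides the shell and the picture viewer there is one more tool, called after "Request:" by a JSON object that holds its "fn" and its "kwargs". arm_command: Moves the arm, as the interface text tells. Its arguments: {"type":"object","properties":{"deltas":{"type":"array","items":{"type":"number"}},"force":{"type":"number"}},"required":["deltas"]}

```bash
mkdir -p pics; ls; python3 - <<'E'
from cell import sensors, optics, arm
import cv2
s=sensors.observe(); print(s); print(arm.nose_length)
for n in("scene","top"):
    cv2.imwrite(f"pics/{n}0.png",optics.get_image(n)); print(n,optics.calibration(n))
E
```

```text
pics
{'clock': 0.0, 'joints': array([ 1.14538339,  0.43522418,  0.02500121,  1.57414976, -0.01158848,
        1.13398107, -0.07509194]), 'dq': array([-0.00123537, -0.00085766, -0.00110571, -0.0003133 ,  0.00065113,
       -0.00024679,  0.00015486]), 'joint_efforts': array([-4.61784748e-04, -6.67851019e+01,  9.84665640e-01, -3.14455247e+01,
       -6.06132718e-02,  4.28939809e-02,  2.01978150e-04]), 'position': array([ 0.19801791, -0.59221563,  0.21252421]), 'ee_rot': array([-3.09923942e+00, -5.04495040e-01,  6.67266215e-04]), 'force': array([ 0.92963688,  0.99987025, -0.78034675]), 'ft_torque': array([0.00092221, 0.00339694, 0.07411067]), 'gripper_force': 0.0, 'width': 0.9955046817601808}
0.019
scene {'camera_matrix': array([[451.36471761,   0.        , 256.74155647],
       [  0.        , 451.36471761, 199.15603584],
       [  0.        ,   0.        ,   1.        ]]), 'D': array([-0.08155335,  0.        ,  0.        ,  0.        ,  0.        ]), 'rvec': array([ 0.62377633, -2.55007458,  1.26272844]), 'tvec': array([0.38030537, 0.21999412, 1.29485446])}
top {'camera_matrix': array([[362.16282365,   0.        , 259.52620556],
       [  0.        , 362.16282365, 196.45545276],
       [  0.        ,   0.        ,   1.        ]]), 'D': array([-0.05577874,  0.        ,  0.        ,  0.        ,  0.        ]), 'rvec': array([ 2.18809146, -2.21353919,  0.07753398]), 'tvec': array([-0.06288572,  0.45284078,  1.14138759])}
```

View pics/top0.png

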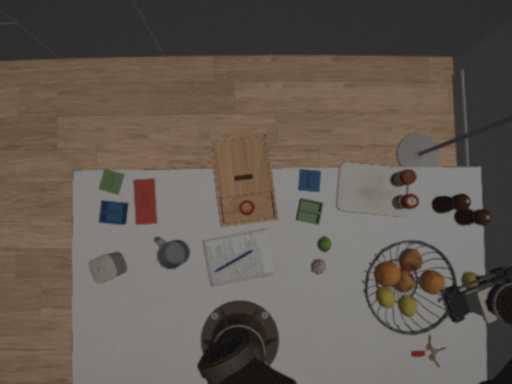

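View pics/scene0.png

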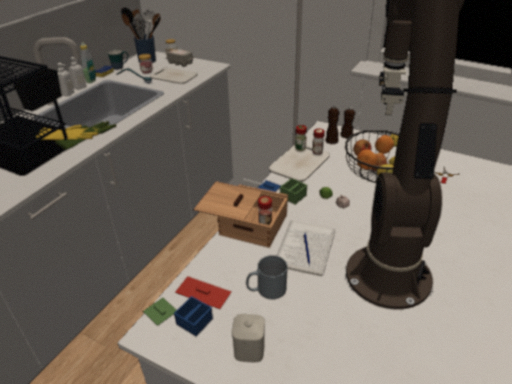

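The top view shows blue tub (113,212), green lid (112,181) and red lid (145,201). It also shows blue lid (309,180), green tub (309,211), crate (245,180) with the jar at (247,208), the board (372,188), and the grip at (243,177). There is no red tub.

```bash
cat > h.py <<'E'
import numpy as np, cv2
from cell import sensors, optics, arm
def cal(n):
    c=optics.calibration(n); return c["camera_matrix"],c["D"],cv2.Rodrigues(c["rvec"])[0],c["tvec"]
def world(px,z,n="top"):
    K,D,R,t=cal(n); px=np.float64(px).reshape(-1,1,2)
    r=np.c_[cv2.undistortPoints(px,K,D)[:,0],np.ones(len(px))]@R
    o=-R.T@t; return o+r*((z-o[2])/r[:,2])[:,None]
def proj(P,n="top"):
    c=optics.calibration(n)
    return cv2.projectPoints(np.float64(P).reshape(-1,1,3),c["rvec"],c["tvec"],c["camera_matrix"],c["D"])[0][:,0]
def boxes(img,lo,hi,z,roi=None,minarea=60,n="top"):
    m=cv2.inRange(cv2.cvtColor(img,cv2.COLOR_BGR2HSV),lo,hi)
    if roi: q=np.zeros_like(m); a,b,c,d=roi; q[b:d,a:c]=m[b:d,a:c]; m=q
    out=[]
    for c in cv2.findContours(m,cv2.RETR_EXTERNAL,cv2.CHAIN_APPROX_NONE)[0]:
        if cv2.contourArea(c)<minarea: continue
        w=world(c[:,0].astype(float),z,n)[:,:2]
        (x,y),s,a=cv2.minAreaRect((w*1000).astype(np.float32))
        out.append((cv2.boundingRect(c),round(x),round(y),np.round(s),round(a,1)))
    return out
E
python3 - <<'E'
from h import *
im=cv2.imread("pics/top0.png")
R={"blueT":((100,90,25),(125,255,255),.05,(90,195,135,230)),"greenL":((40,60,25),(85,255,255),.008,(90,165,135,198)),
"redL":((0,120,60),(10,255,255),.008,(130,170,162,230)),"blueL":((100,90,25),(125,255,255),.008,(290,165,330,195)),"greenT":((35,50,25),(85,255,255),.05,(290,195,330,228))}
for k,v in R.items(): print(k,boxes(im,*v))
a=cv2.resize(im[120:230,80:280],None,fx=4,fy=4,interpolation=cv2.INTER_CUBIC)
b=cv2.resize(im[150:230,280:430],None,fx=4,fy=4,interpolation=cv2.INTER_CUBIC)
cv2.imwrite("pics/a.png",a[:, :800]);cv2.imwrite("pics/b.png",b)
E
```

```text
blueT [((100, 201, 27, 23), 407, 385, array([78., 63.]), 83.6)]
greenL [((100, 170, 23, 23), 507, 409, array([63., 63.]), 73.5)]
redL [((134, 179, 22, 45), 442, 300, array([139.,  63.]), 3.4)]
blueL [((299, 170, 21, 21), 503, -229, array([63., 63.]), 84.2)]
greenT [((297, 199, 25, 25), 404, -220, array([69., 66.]), 77.7)]
```

View pics/a.png

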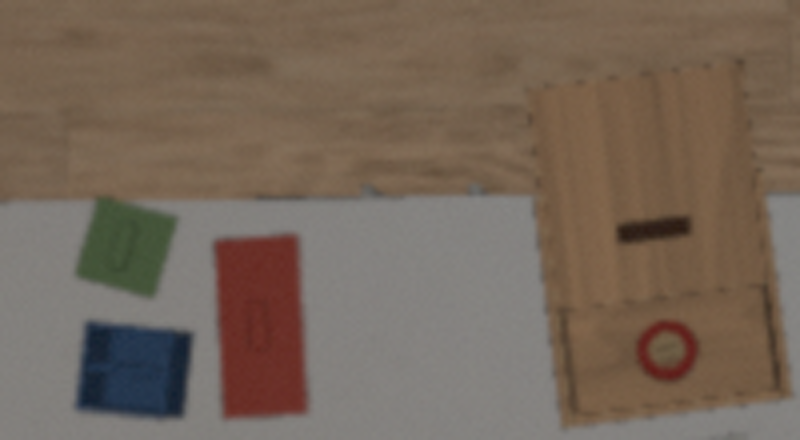

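View pics/b.png

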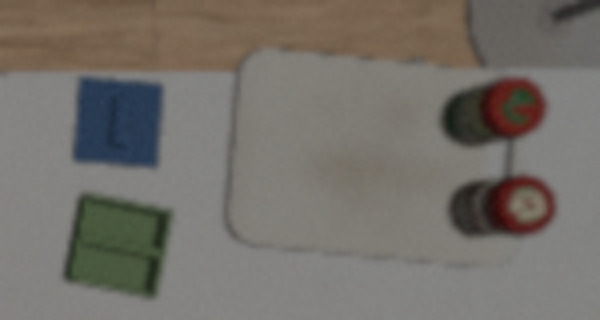

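The crops show both tubs' middle walls and the lid knobs clearly. The crate's front top corners sit at crop (565,425) and (788,397), with the grip at (654,229). I'll fit the outlines in both cameras.

```bash
cat >> h.py <<'E'
from scipy.optimize import minimize
COL={"blue":((100,90,25),(125,255,255)),"green":((35,50,25),(85,255,255))}
def box(x,y,yaw,l,w,z0,z1):
    c,s=np.cos(np.radians(yaw)),np.sin(np.radians(yaw))
    return np.array([(x+c*a-s*b,y+s*a+c*b,z) for a in(-l/2,l/2) for b in(-w/2,w/2) for z in(z0,z1)])
def fit(col,p0,size,ims,S=6):
    """p0 (x,y,yaw deg); size (l,w,z0,z1); ims {cam: image}. silhouette IoU fit"""
    data=[]
    for n,im in ims.items():
        u,v=proj(box(*p0,*size),n).mean(0).astype(int); r=32
        a,b=max(u-r,0),max(v-r,0); m=cv2.inRange(cv2.cvtColor(im,cv2.COLOR_BGR2HSV),*COL[col])[b:v+r,a:u+r]
        k,L,st,ce=cv2.connectedComponentsWithStats(m); i=1+st[1:,4].argmax(); m=((L==i)*255).astype(np.uint8)
        m=cv2.morphologyEx(m,cv2.MORPH_CLOSE,np.ones((5,5)))
        data.append((n,a,b,cv2.resize(m,None,fx=S,fy=S,interpolation=cv2.INTER_LINEAR)>127))
    def ious(p):
        o=[]
        for n,a,b,m in data:
            q=((proj(box(*p,*size),n)-[a,b]+.5)*S-.5)
            h=np.zeros(m.shape,np.uint8); cv2.fillConvexPoly(h,cv2.convexHull(np.round(q).astype(np.int32)),1)
            o.append((h.astype(bool)&m).sum()/(h.astype(bool)|m).sum())
        return o
    s0=np.array([p0[0]+.012,p0[1],p0[2]]); 
    r=minimize(lambda p:-np.mean(ious(p)),p0,method="Nelder-Mead",options=dict(initial_simplex=[p0,s0,[p0[0],p0[1]+.012,p0[2]],[p0[0],p0[1],p0[2]+8]]))
    return np.round(r.x,4),np.round(ious(r.x),3)
TUB=(.07,.07,0,.05); LID=(.069,.069,.004,.009)
E
python3 - <<'E'
from h import *
T=cv2.imread("pics/top0.png");S=cv2.imread("pics/scene0.png")
for k,c,p,sz in[("tub_blue","blue",(.407,.385,-6),TUB),("lid_green","green",(.507,.409,-16),LID),("lid_blue","blue",(.503,-.229,-6),LID),("tub_green","green",(.404,-.22,-12),TUB)]:
    for ims in({"top":T},{"scene":S},{"top":T,"scene":S}): print(k,list(ims),*fit(c,p,sz,ims))
f=lambda q,ox,oy:[(q[0]+.5)/4-.5+ox,(q[1]+.5)/4-.5+oy]
print("crate front L/R",world([f((565,425),80,120),f((788,397),80,120)],.086))
print("grip",world(f((654,229),80,120),.097), "ends",world([f((617,235),80,120),f((691,225),80,120)],.097))
print("jar",world(f((667,351),80,120),.114))
print("board",world([f((226,243),280,150),f((240,50),280,150),f((500,265),280,150)],.013))
E
```

```text
tub_blue ['top'] [ 0.4085  0.3911 -6.1173] [0.797]
tub_blue ['scene'] [ 0.4104  0.389  -2.7635] [0.809]
tub_blue ['top', 'scene'] [ 0.4087  0.3916 -5.7409] [0.798 0.805]
lid_green ['top'] [  0.5072   0.4089 -14.9069] [0.837]
lid_green ['scene'] [  0.5073   0.409  -17.1338] [0.851]
lid_green ['top', 'scene'] [  0.5076   0.4098 -16.1584] [0.835 0.851]
lid_blue ['top'] [ 0.5029 -0.2287 -4.444 ] [0.812]
lid_blue ['scene'] [ 0.5063 -0.2465  9.9614] [0.474]
lid_blue ['top', 'scene'] [ 0.5031 -0.2289 -6.0643] [0.812 0.46 ]
tub_green ['top'] [ 0.4035 -0.2227 -8.9471] [0.85]
tub_green ['scene'] [ 0.4045 -0.2248 -3.4691] [0.759]
tub_green ['top', 'scene'] [ 0.4039 -0.2231 -8.734 ] [0.849 0.747]
crate front L/R [[ 0.3618265   0.04888657  0.086     ]
 [ 0.38062095 -0.11710335  0.086     ]]
grip [[ 0.50609093 -0.01890438  0.097     ]] ends [[ 0.50192026  0.00851972  0.097     ]
 [ 0.50878069 -0.0463368   0.097     ]]
jar [[ 0.41520846 -0.02799055  0.114     ]]
board [[ 0.40475666 -0.31263503  0.013     ]
 [ 0.56009376 -0.32781271  0.013     ]
 [ 0.38410021 -0.53564604  0.013     ]]
```

```bash
python3 - <<'E'
s=open("h.py").read()
s=s.replace("def ious(p):","def ious(p):\n        k=p[3]").replace("box(*p,*size),n)-[a","box(*p[:3],size[0]*k,size[1]*k,*size[2:]),n)-[a")
s=s.replace("    s0=np.array([p0[0]+.012,p0[1],p0[2]]); \n","    x0=np.array([*p0,.95]); sx=np.vstack([x0,x0+np.diag([.012,.012,8,.06])])\n")
i=s.index("initial_simplex="); j=s.index("))\n",i); s=s[:i]+"initial_simplex=sx,xatol=1e-4,fatol=1e-4"+s[j:]
s=s.replace(",p0,method",",x0,method"); open("h.py","w").write(s)
E
python3 - <<'E'
from h import *
T=cv2.imread("pics/top0.png");S=cv2.imread("pics/scene0.png")
for k,c,p,sz in[("tub_blue","blue",(.407,.385,-6),TUB),("lid_green","green",(.507,.409,-16),LID),("lid_blue","blue",(.503,-.229,-6),LID),("tub_green","green",(.404,-.22,-12),TUB)]:
    for ims in({"top":T},{"scene":S},{"top":T,"scene":S}): print(k,list(ims),*fit(c,p,sz,ims))
E
```

```text
tub_blue ['top'] [ 0.4076  0.3942 -5.9512  0.8674] [0.957]
tub_blue ['scene'] [ 0.4078  0.3935 -5.8725  0.8591] [0.954]
tub_blue ['top', 'scene'] [ 0.4075  0.3935 -7.4112  0.8738] [0.953 0.948]
lid_green ['top'] [  0.5068   0.4097 -16.3685   0.9118] [0.955]
lid_green ['scene'] [  0.5063   0.4111 -15.946    0.9193] [0.955]
lid_green ['top', 'scene'] [  0.5067   0.4107 -15.8482   0.9186] [0.947 0.951]Traceback (most recent call last):
  File "<stdin>", line 4, in <module>
  File "h.py", line 45, in fit
    r=minimize(lambda p:-np.mean(ious(p)),x0,method="Nelder-Mead",options=dict(initial_simplex=sx,xatol=1e-4,fatol=1e-4))
    res = _minimize_neldermead(fun, x0, args, callback, bounds=bounds,
                               **options)
    fxe = func(xe)
    fx = function(np.copy(x), *(wrapper_args + args))
  File "h.py", line 45, in <lambda>
    r=minimize(lambda p:-np.mean(ious(p)),x0,method="Nelder-Mead",options=dict(initial_simplex=sx,xatol=1e-4,fatol=1e-4))
                                 ~~~~^^^
  File "h.py", line 40, in ious
    q=((proj(box(*p[:3],size[0]*k,size[1]*k,*size[2:]),n)-[a,b]+.5)*S-.5)
        ~~~~^^^^^^^^^^^^^^^^^^^^^^^^^^^^^^^^^^^^^^^^^^^^^
  File "h.py", line 10, in proj
    c=optics.calibration(n)
ValueError: time passes only in moves, steps and waits
```

Request:
{"fn": "arm_command", "kwargs": {"deltas": [0, 0, 0, 0, 0, 0.05, 90, 0.8, 0, 0.8, 0.217, 0.564, 0.05, 90]}}

```text
clock: 0.3
position: [0.214, -0.5503, 0.2687]
ee_rot: [-2.978, -0.641, -0.025]
force: [0.8, -1.1, 1.1]
width: 0.98
gripper_force: 0.0
```

That call had a mistyped turn component, and I sent it while a script was still running. The clock shows it only ran 0.3 s, in free space. I'll correct the tilt and run things one at a time from here.

```bash
cat >> h.py <<'E'
from scipy.spatial.transform import Rotation as Ro
import functools; 
@functools.cache
def _c(n): return optics.calibration(n)
def cal(n): c=_c(n); return c["camera_matrix"],c["D"],cv2.Rodrigues(c["rvec"])[0],c["tvec"]
def proj(P,n="top"):
    c=_c(n); return cv2.projectPoints(np.float64(P).reshape(-1,1,3),c["rvec"],c["tvec"],c["camera_matrix"],c["D"])[0][:,0]
def look(): return {n:optics.get_image(n) for n in("top","scene")}
def go(x,y,z,al):
    "turn and shift from the present pose to (x,y,z), fingers closing along line al deg, tool down"
    s=sensors.observe(); R=Ro.from_rotvec(s["ee_rot"])
    best=min((( (Ro.from_euler("z",a,degrees=True)*Ro.from_matrix([[0,1,0],[1,0,0],[0,0,-1]]))*R.inv() for a in(al,al+180))),key=lambda q:q.magnitude())
    print("go",(x,y,z,al),"turn",np.round(best.as_rotvec()/(np.pi/2),3),"shift",np.round(np.array([x,y,z])-s["position"],4),"q",np.round(s["joints"],2),"t",s["clock"])
E
python3 - <<'E'
from h import *
go(.415,-.028,.26,6.6)
T=cv2.imread("pics/top0.png");S=cv2.imread("pics/scene0.png")
for k,c,p,sz in[("lid_blue","blue",(.503,-.229,-6),LID),("tub_green","green",(.404,-.22,-12),TUB)]:
    for ims in({"top":T},{"top":T,"scene":S}): print(k,list(ims),*fit(c,p,sz,ims))
E
```

```text
go (0.415, -0.028, 0.26, 6.6) turn [-0.052 -0.041  0.803] shift [ 0.201   0.5223 -0.0087] q [ 1.14  0.4  -0.    1.49 -0.04  1.34 -0.  ] t 0.3
lid_blue ['top'] [ 0.5034 -0.2289 -5.628   0.8988] [0.953]
lid_blue ['top', 'scene'] [ 0.5034 -0.2291 -7.6974  0.8744] [0.935 0.587]
tub_green ['top'] [  0.4037  -0.2228 -12.9565   0.912 ] [0.958]
tub_green ['top', 'scene'] [  0.4036  -0.2233 -12.6136   0.8996] [0.955 0.837]
```

Request:
{"fn": "arm_command", "kwargs": {"deltas": [-0.052, -0.041, 0.803, 0.201, 0.522, -0.009, 90, -0.052, -0.041, 0.803, 0.201, 0.522, -0.009, 90, -0.052, -0.041, 0.803, 0.201, 0.522, -0.009, 90, -0.052, -0.041, 0.803, 0.201, 0.522, -0.009, 90, -0.052, -0.041, 0.803, 0.201, 0.522, -0.009, 90, -0.052, -0.041, 0.803, 0.201, 0.522, -0.009, 90, -0.052, -0.041, 0.803, 0.201, 0.522, -0.009, 90, -0.052, -0.041, 0.803, 0.201, 0.522, -0.009, 90, -0.052, -0.041, 0.803, 0.201, 0.522, -0.009, 90, -0.052, -0.041, 0.803, 0.201, 0.522, -0.009, 90, -0.052, -0.041, 0.803, 0.201, 0.522, -0.009, 90, -0.052, -0.041, 0.803, 0.201, 0.522, -0.009, 90, -0.052, -0.041, 0.803, 0.201, 0.522, -0.009, 90, -0.052, -0.041, 0.803, 0.201, 0.522, -0.009, 90, -0.052, -0.041, 0.803, 0.201, 0.522, -0.009, 90]}}

```text
clock: 1.8
position: [0.4167, -0.0259, 0.2541]
ee_rot: [-2.082, -2.343, 0.01]
force: [1.1, -0.2, 0.9]
width: 0.974
gripper_force: 0.0
```

```bash
python3 - <<'E'
from h import *
go(.415,-.028,.106,6.6)
E
```

```text
go (0.415, -0.028, 0.106, 6.6) turn [-0.    -0.006 -0.002] shift [-0.0017 -0.0021 -0.1481] q [ 0.52  0.12 -0.63  1.93  0.07  1.13 -0.02] t 1.8
```

Request:
{"fn": "arm_command", "kwargs": {"deltas": [0, 0, 0, -0.002, -0.002, -0.05, 90, 0, 0, 0, -0.002, -0.002, -0.1, 90, 0, 0, 0, -0.002, -0.002, -0.148, 90, 0, 0, 0, -0.002, -0.002, -0.148, 90, 0, 0, 0, -0.002, -0.002, -0.148, 90, 0, 0, 0, -0.002, -0.002, -0.148, 30, 0, 0, 0, -0.002, -0.002, -0.148, 30, 0, 0, 0, -0.002, -0.002, -0.148, 30, 0, 0, 0, -0.002, -0.002, -0.148, 30, 0, 0, 0, -0.002, -0.002, -0.148, 30, 0, 0, 0, -0.002, -0.002, -0.148, 30, 0, 0, 0, -0.002, -0.002, -0.148, 30, 0, 0, 0, -0.002, -0.002, -0.148, 30], "force": 15}}

```text
clock: 3.1
position: [0.4151, -0.026, 0.1063]
ee_rot: [-2.079, -2.346, 0.009]
force: [0.6, -0.2, 0.7]
width: 0.352
gripper_force: 0.0
```

The fingers closed past 45 mm with no force, so I'll take a picture.

```bash
python3 - <<'E'
from h import *
i=look(); a=i["top"][150:250,190:310]; b=i["scene"][150:270,190:310]
cv2.imwrite("pics/c1.png",np.hstack([cv2.resize(a,(400,333),interpolation=2),cv2.resize(b,(400,400),interpolation=2)[:333]]))
print(proj([[.415,-.028,.114]],"scene"),proj([[.415,-.028,.114]]),sensors.observe()["width"])
E
```

```text
[[264.7924649  199.53623709]] [[246.37898227 207.44679445]] 0.33390662650280223
```

View pics/c1.png

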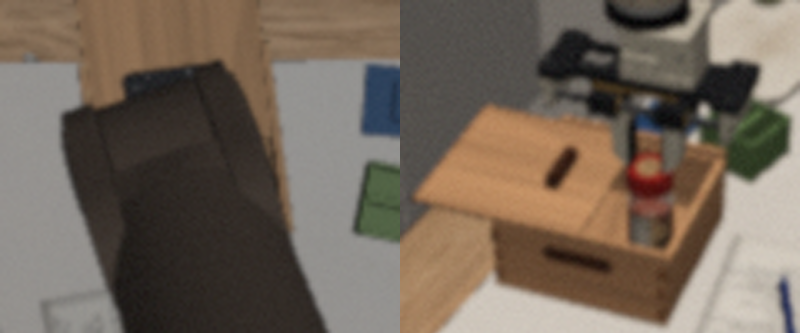

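```bash
python3 - <<'E'
from h import *
i=look()
P=[[.415,-.026,.087],[.415,-.026,.106],[.415,-.026,.153],[.415,-.028,.008],[.4576,-.0241,.0]]
print(np.round(proj(P,"scene"),1)); c=cal("scene"); print("cam",-c[2].T@c[3]); s=sensors.observe(); print(s["position"],s["ee_rot"],s["joints"],s["width"],s["gripper_force"])
a=i["scene"][140:240,210:320]; a=cv2.resize(a,(770,600),interpolation=2)
cv2.imwrite("pics/c2.png",cv2.convertScaleAbs(a,alpha=1.5))
E
```

```text
[[264.5 206.7]
 [264.5 201.9]
 [264.4 189.7]
 [264.9 225.5]
 [252.9 224.2]]
cam [-0.09811282  0.96662814  0.96212347]
[ 0.41515544 -0.02605785  0.10628977] [-2.07894144 -2.34570522  0.0085292 ] [ 0.43291639  0.30706561 -0.59701636  2.14327422  0.24476299  0.76589359
 -0.20122254] 0.32828064780111804 0.0
```

View pics/c2.png

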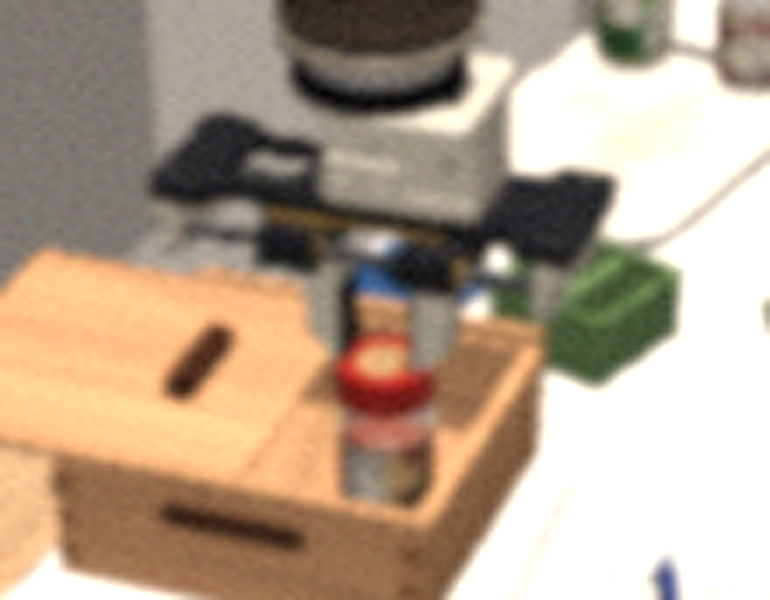

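```bash
python3 - <<'E'
from h import *
P=[[.198,-.592,.1935],[.198,-.592,.26]]
print(np.round(proj(P,"scene"),1),np.round(proj(P),1))
T=cv2.imread("pics/top0.png");S=cv2.imread("pics/scene0.png")
cv2.imwrite("pics/c3.png",cv2.convertScaleAbs(np.hstack([cv2.resize(S[50:150,350:450],(400,400),interpolation=2),cv2.resize(T[244:344,412:512],(400,400),interpolation=2)]),alpha=1.5))
E
```

```text
[[385.3 116.9]
 [388.  100.5]] [[453.6 283.6]
 [467.6 288.3]]
```

View pics/c3.png

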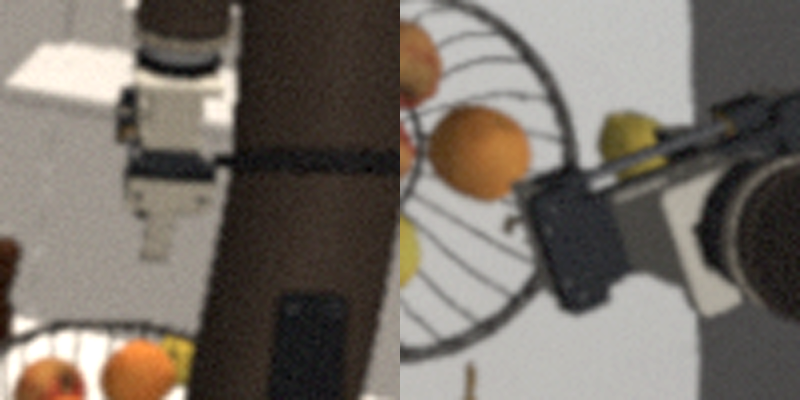

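The scene view suggests the fingertips sit about 20 mm higher than nominal, just over the cap (tips at row ~200, expected ~207). I'll check gently by touch with the fingers as they are.

Request:
{"fn": "arm_command", "kwargs": {"deltas": [0, 0, 0, 0, 0, -0.003, 30, 0, 0, 0, 0, 0, -0.005, 30, 0, 0, 0, 0, 0, -0.005, 30]}}

```text
clock: 3.6
position: [0.4154, -0.026, 0.1012]
ee_rot: [-2.079, -2.346, 0.008]
force: [-0.2, -0.6, 0.5]
width: 0.33
gripper_force: 0.0
```

```bash
python3 - <<'E'
from h import *
def draw(im,n,pos,rv,w,f):
    im=cv2.convertScaleAbs(cv2.resize(im,None,fx=f,fy=f,interpolation=2),alpha=1.5); R=Ro.from_rotvec(rv)
    def bx(x0,x1,y0,y1,z0,z1,c):
        P=np.array([(x,y,z) for x in(x0,x1) for y in(y0,y1) for z in(z0,z1)]); q=(proj(R.apply(P)+pos,n)+.5)*f-.5
        cv2.polylines(im,[cv2.convexHull(q.astype(np.int32))],True,c,1)
    bx(-.0375,.0375,-.095,.095,-.09,-.047,(0,255,255))
    for s in(-1,1): bx(-.0095,.0095,*sorted((s*w/2,s*(w/2+.019))),-.047,.019,(0,255,0))
    return im
T=cv2.imread("pics/top0.png");S=cv2.imread("pics/scene0.png"); N=look(); s=sensors.observe()
p0,r0=np.array([.198,-.5922,.2125]),[-3.0992,-.5045,0]
o=[draw(S,"scene",p0,r0,.092,4)[200:500,1350:1750],draw(T,"top",p0,r0,.092,4)[1050:1350,1648:2048],
   draw(N["scene"],"scene",s["position"],s["ee_rot"],.031,4)[600:900,850:1250],draw(N["top"],"top",s["position"],s["ee_rot"],.031,4)[600:900,800:1200]]
cv2.imwrite("pics/c4.png",np.vstack([np.hstack(o[:2]),np.hstack(o[2:])]))
E
```

```text
(no output)
```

View pics/c4.png

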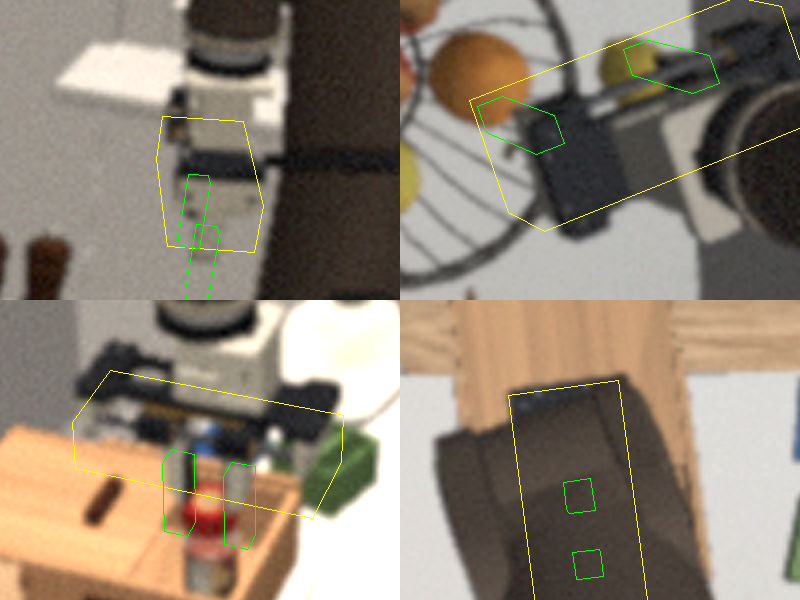

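The overlay shows the real fingertips about 30 mm higher than the reported TCP implies, while x and y agree. I'll turn so the fingers close along y, clear of the sliding lid, then go lower.

Request:
{"fn": "arm_command", "kwargs": {"deltas": [0, 0, -0.09, 0, 0, 0.03, 70, 0, 0, -0.2, 0, 0, 0.03, 70, 0, 0, -1, 0, 0, 0.03, 70, 0, 0, -1, 0, 0, 0.03, 70, 0, 0, -1, 0, 0, 0.03, 70, 0, 0, -1, 0, 0, 0.03, 70, 0, 0, -1, 0, 0, 0.03, 70, 0, 0, -1, 0, 0, 0.03, 70, 0, 0, -1, 0, 0, 0.03, 70, 0, 0, -1, 0, 0, 0.03, 70, 0, 0, -1, 0, 0, 0.03, 70, 0, 0, -1, 0, 0, 0.03, 70, 0, 0, -1, 0, 0, 0.03, 70, 0, 0, -1, 0, -0.002, 0.01, 70, 0, 0, -1, 0, -0.002, -0.01, 70, 0, 0, -1, 0, -0.002, -0.026, 70, 0, 0, -1, 0, -0.002, -0.026, 70, 0, 0, -1, 0, -0.002, -0.026, 70]}}

```text
clock: 5.5
position: [0.4151, -0.028, 0.0755]
ee_rot: [-3.127, -0.191, -0.001]
force: [0.6, 0.2, 1.1]
width: 0.763
gripper_force: 0.0
```

Request:
{"fn": "arm_command", "kwargs": {"deltas": [0, 0, 0, 0, 0, 0, 30, 0, 0, 0, 0, 0, 0, 30, 0, 0, 0, 0, 0, 0, 30, 0, 0, 0, 0, 0, 0, 30, 0, 0, 0, 0, 0, 0, 30, 0, 0, 0, 0, 0, 0, 30, 0, 0, 0, 0, 0, 0, 30, 0, 0, 0, 0, 0, 0, 30], "force": 15}}

```text
clock: 6.3
position: [0.4156, -0.0281, 0.0757]
ee_rot: [-3.127, -0.189, -0.003]
force: [-0.5, -0.8, 6.3]
width: 0.48
gripper_force: 15.0
```

Gripped the cap: the opening is 44 mm at 15 N. Now lift the jar and carry it to the board.

Request:
{"fn": "arm_command", "kwargs": {"deltas": [0, 0, 0, 0, 0, 0.03, 30, 0, 0, 0, 0, 0, 0.08, 30, 0, 0, 0, 0, 0, 0.13, 30, 0, 0, 0, 0, 0, 0.13, 30, 0, 0, 0, 0.06, -0.352, 0.13, 30, 0, 0, 0, 0.06, -0.352, 0.13, 30, 0, 0, 0, 0.06, -0.352, 0.13, 30, 0, 0, 0, 0.06, -0.352, 0.13, 30, 0, 0, 0, 0.06, -0.352, 0.13, 30, 0, 0, 0, 0.06, -0.352, 0.13, 30, 0, 0, 0, 0.06, -0.352, 0.13, 30, 0, 0, 0, 0.06, -0.352, 0.13, 30, 0, 0, 0, 0.06, -0.352, 0.13, 30, 0, 0, 0, 0.06, -0.352, 0.13, 30]}}

```text
clock: 7.7
position: [0.4751, -0.3783, 0.2045]
ee_rot: [-3.125, -0.19, -0.0]
force: [0.5, 1.0, -1.4]
width: 0.483
gripper_force: 15.0
```

```bash
python3 - <<'E'
from h import *
go(.476,-.380,.082,-83.4)
f=lambda q,ox,oy:[(q[0]+.5)/4-.5+ox,(q[1]+.5)/4-.5+oy]
print(world([f((515,107),280,150),f((523,203),280,150)],.119), sensors.observe()["force"])
i=look(); cv2.imwrite("pics/s5.png",i["scene"])
E
```

```text
go (0.476, -0.38, 0.082, -83.4) turn [-0.007 -0.    -0.004] shift [ 0.0009 -0.0017 -0.1225] q [ 0.66  0.42 -0.1   1.62  0.03  1.11 -0.9 ] t 7.7
[[ 0.50067489 -0.50633933  0.119     ]
 [ 0.42975758 -0.50981516  0.119     ]] [ 0.51326464  1.02006284 -1.36908985]
```

Request:
{"fn": "arm_command", "kwargs": {"deltas": [0, 0, 0, 0, 0, -0.05, 30, 0, 0, 0, 0, 0, -0.09, 30, 0, 0, 0, 0, 0, -0.115, 30, 0, 0, 0, 0, 0, -0.12, 30, 0, 0, 0, 0, 0, -0.124, 30, 0, 0, 0, 0, 0, -0.124, 30, 0, 0, 0, 0, 0, -0.124, 30]}}

```text
clock: 8.5
position: [0.4762, -0.3805, 0.083]
ee_rot: [-3.129, -0.189, -0.005]
force: [0.6, -0.1, -0.4]
width: 0.479
gripper_force: 15.0
```

Request:
{"fn": "arm_command", "kwargs": {"deltas": [0, 0, 0, 0, 0, 0, 75, 0, 0, 0, 0, 0, 0, 75, 0, 0, 0, 0, 0, 0, 75, 0, 0, 0, 0, 0, 0, 75, 0, 0, 0, 0, 0, 0, 75, 0, 0, 0, 0, 0, 0, 75, 0, 0, 0, 0, 0, 0, 75, 0, 0, 0, 0, 0, 0.05, 75, 0, 0, 0, 0, 0, 0.1, 75, 0, 0, 0, 0, 0, 0.15, 75, 0, 0, 0, 0, 0, 0.15, 75]}}

```text
clock: 9.6
position: [0.4784, -0.3822, 0.2391]
ee_rot: [-3.134, -0.189, -0.017]
force: [0.1, -1.2, 0.2]
width: 0.817
gripper_force: 0.0
```

```bash
python3 - <<'E'
from h import *
i=look(); cv2.imwrite("pics/s6.png",cv2.resize(i["scene"][90:240,180:380],None,fx=4,fy=4,interpolation=2))
s=sensors.observe(); print(s["position"],s["clock"],s["force"],s["width"])
E
```

```text
[ 0.47582473 -0.38047757  0.23286446] 9.7 [-0.38893498 -0.27984641 -0.69141759] 0.8168071507336974
```

View pics/s6.png

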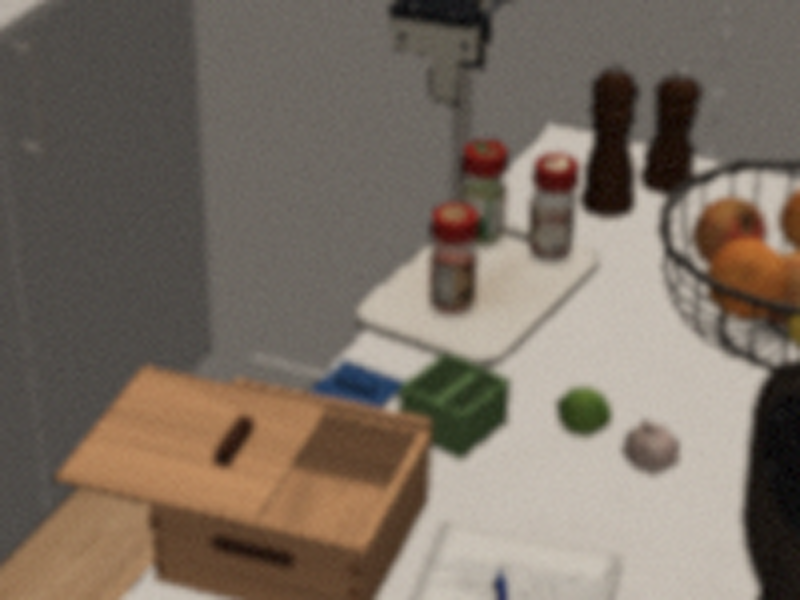

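The jar stands on the board at crop (455,255) and the other jars are undisturbed. Next I'll estimate the true tip height from the near finger, tip at px ~(291,115).

```bash
python3 - <<'E'
from h import *
p=sensors.observe()["position"]
for w in(.0375,.0565):
  for dz in(-.019,.0,.01,.02,.03): print(w,dz,np.round(proj([p+[-.1*w,w,dz]],"scene")[0],1))
print("grip sides"); go(.506,-.019,.15,6.6)
E
```

```text
0.0375 -0.019 [291.  124.3]
0.0375 0.0 [291.1 119.5]
0.0375 0.01 [291.2 116.9]
0.0375 0.02 [291.3 114.3]
0.0375 0.03 [291.4 111.7]
0.0565 -0.019 [289.2 126.7]
0.0565 0.0 [289.4 121.9]
0.0565 0.01 [289.4 119.3]
0.0565 0.02 [289.5 116.7]
0.0565 0.03 [289.6 114. ]
grip sides
go (0.506, -0.019, 0.15, 6.6) turn [-0.005 -0.002  0.997] shift [ 0.0302  0.3615 -0.0829] q [ 0.66  0.4  -0.1   1.58  0.03  1.17 -0.89] t 9.7
```

Request:
{"fn": "arm_command", "kwargs": {"deltas": [-0.005, -0.002, 0.997, 0.03, 0.3615, -0.03, 50, -0.005, -0.002, 0.997, 0.03, 0.3615, -0.03, 50, -0.005, -0.002, 0.997, 0.03, 0.3615, -0.03, 50, -0.005, -0.002, 0.997, 0.03, 0.3615, -0.03, 50, -0.005, -0.002, 0.997, 0.03, 0.3615, -0.03, 50, -0.005, -0.002, 0.997, 0.03, 0.3615, -0.03, 50, -0.005, -0.002, 0.997, 0.03, 0.3615, -0.03, 50, -0.005, -0.002, 0.997, 0.03, 0.3615, -0.03, 50, -0.005, -0.002, 0.997, 0.03, 0.3615, -0.03, 50, -0.005, -0.002, 0.997, 0.03, 0.3615, -0.03, 50, -0.005, -0.002, 0.997, 0.03, 0.3615, -0.03, 50, -0.005, -0.002, 0.997, 0.03, 0.3615, -0.03, 50, -0.005, -0.002, 0.997, 0.03, 0.3615, -0.03, 50, -0.005, -0.002, 0.997, 0.03, 0.3615, -0.03, 50, -0.005, -0.002, 0.997, 0.03, 0.3615, -0.08, 50, -0.005, -0.002, 0.997, 0.03, 0.3615, -0.12, 50, -0.005, -0.002, 0.997, 0.03, 0.3615, -0.14, 50, -0.005, -0.002, 0.997, 0.03, 0.3615, -0.14, 50]}}

```text
clock: 11.5
position: [0.5029, -0.0187, 0.0887]
ee_rot: [-2.088, -2.342, 0.01]
force: [0.1, -0.1, 0.9]
width: 0.543
gripper_force: 0.0
```

```bash
python3 - <<'E'
from h import *
go(.506,-.019,.072,6.6)
E
```

```text
go (0.506, -0.019, 0.072, 6.6) turn [ 0.001 -0.005  0.   ] shift [ 0.0031 -0.0003 -0.0167] q [ 0.32  0.45 -0.51  1.97  0.3   0.8  -0.25] t 11.5
```

Request:
{"fn": "arm_command", "kwargs": {"deltas": [0, 0, 0, 0.003, 0, -0.006, 50, 0, 0, 0, 0.003, 0, -0.011, 50, 0, 0, 0, 0.003, 0, -0.014, 50, 0, 0, 0, 0.003, 0, -0.017, 50, 0, 0, 0, 0.003, 0, -0.017, 50, 0, 0, 0, 0.003, 0, -0.017, 0, 0, 0, 0, 0.003, 0, -0.017, 0, 0, 0, 0, 0.003, 0, -0.017, 0, 0, 0, 0, 0.003, 0, -0.017, 0, 0, 0, 0, 0.003, 0, -0.017, 0, 0, 0, 0, 0.003, 0, -0.017, 0, 0, 0, 0, 0.003, 0, -0.017, 0, 0, 0, 0, 0.003, 0, -0.017, 0], "force": 12}}

```text
clock: 12.8
position: [0.508, -0.0186, 0.0744]
ee_rot: [2.089, 2.346, -0.005]
force: [-0.9, 0.6, 1.8]
width: 0.15
gripper_force: 12.0
```

The bar is gripped (14 mm opening), so I'll draw the lid back along crate +x.

Request:
{"fn": "arm_command", "kwargs": {"deltas": [0, 0, 0, 0.015, 0.0018, 0, 0, 0, 0, 0, 0.03, 0.0035, 0, 0, 0, 0, 0, 0.045, 0.0053, 0, 0, 0, 0, 0, 0.06, 0.007, 0, 0, 0, 0, 0, 0.072, 0.0084, 0, 0, 0, 0, 0, 0.08, 0.0093, 0, 0, 0, 0, 0, 0.084, 0.0098, 0, 0, 0, 0, 0, 0.084, 0.0098, 0, 0]}}

```text
clock: 13.6
position: [0.5859, -0.0097, 0.0731]
ee_rot: [-2.084, -2.341, 0.021]
force: [-18.3, -1.6, 13.7]
width: 0.151
gripper_force: 12.0
```

```bash
python3 - <<'E'
from h import *
s=sensors.observe(); print(s["force"],s["width"]); i=look()
cv2.imwrite("pics/t7.png",cv2.convertScaleAbs(np.vstack([cv2.resize(i["top"][100:230,190:320],(390,390),interpolation=2).copy()]),alpha=1.5))
a=cv2.resize(i["scene"][150:260,180:310],(390,330),interpolation=2)
b=cv2.resize(i["top"][100:230,190:320],(390,390),interpolation=2)
cv2.imwrite("pics/t7.png",cv2.convertScaleAbs(np.hstack([a,b[60:]]),alpha=1.4))
E
```

```text
[-18.25160044  -1.64756648  13.67457213] 0.1510014632191114
```

View pics/t7.png

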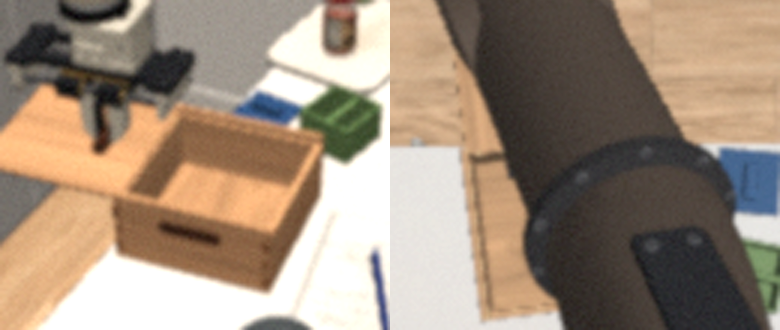

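The lid is fully back, against its stop at about 18 N, and the crate is empty. Release and rise.

Request:
{"fn": "arm_command", "kwargs": {"deltas": [0, 0, 0, -0.004, 0, 0, 0, 0, 0, 0, -0.006, 0, 0, 40, 0, 0, 0, -0.006, 0, 0, 40, 0, 0, 0, -0.006, 0, 0, 40, 0, 0, 0, -0.006, 0, 0, 40, 0, 0, 0, -0.006, 0, 0.05, 30, 0, 0, 0, -0.006, 0, 0.1, 16, 0, 0, 0, -0.006, 0, 0.1, 16, 0, 0, 0, -0.006, 0, 0.1, 16]}}

```text
clock: 14.6
position: [0.5873, -0.0086, 0.1759]
ee_rot: [2.088, 2.344, -0.001]
force: [-0.6, 0.3, -0.5]
width: 0.183
gripper_force: 0.0
```

```bash
python3 - <<'E'
from h import *
i=look(); print(*fit("green",(.4036,-.2230,-12.7),TUB,{"top":i["top"]}),*fit("green",(.4036,-.2230,-12.7),TUB,i))
go(.4036,-.223,.13,-12.7)
E
```

```text
[ 0.4009 -0.2389 33.4222  0.6893] [0.618] [  0.403   -0.2315 -26.137    0.8022] [0.596 0.82 ]
go (0.4036, -0.223, 0.13, -12.7) turn [ 0.001 -0.002 -0.215] shift [-0.1821 -0.214  -0.0436] q [ 0.29  0.46 -0.52  1.69  0.26  1.06 -0.2 ] t 14.7
```

Request:
{"fn": "arm_command", "kwargs": {"deltas": [0, 0, -0.215, -0.182, -0.214, -0.03, 16, 0, 0, -0.215, -0.182, -0.214, -0.03, 16, 0, 0, -0.215, -0.182, -0.214, -0.03, 16, 0, 0, -0.215, -0.182, -0.214, -0.03, 16, 0, 0, -0.215, -0.182, -0.214, -0.03, 16, 0, 0, -0.215, -0.182, -0.214, -0.03, 16, 0, 0, -0.215, -0.182, -0.214, -0.03, 16, 0, 0, -0.215, -0.182, -0.214, -0.03, 16, 0, 0, -0.215, -0.182, -0.214, -0.08, 16, 0, 0, -0.215, -0.182, -0.214, -0.115, 16, 0, 0, -0.215, -0.182, -0.214, -0.115, 16, 0, 0, -0.215, -0.182, -0.214, -0.115, 16]}}

```text
clock: 15.9
position: [0.4048, -0.2214, 0.0594]
ee_rot: [-2.45, -1.963, 0.005]
force: [0.2, -0.2, -0.2]
width: 0.177
gripper_force: 0.0
```

```bash
python3 - <<'E'
from h import *
i=look(); print(*fit("green",(.4036,-.2230,-12.7),TUB,{"scene":i["scene"]}))
go(.4036,-.223,.003,-12.7)
a=cv2.resize(i["scene"][140:220,250:340],(675,600),interpolation=2)
cv2.imwrite("pics/g8.png",cv2.convertScaleAbs(a,alpha=1.5))
E
```

```text
[  0.4039  -0.2256 -14.1982   0.8753] [0.843]
go (0.4036, -0.223, 0.003, -12.7) turn [ 0.001 -0.    -0.001] shift [-0.0022 -0.0005 -0.0578] q [ 0.67  0.41 -0.37  2.11  0.24  0.66 -0.07] t 16.0
```

View pics/g8.png

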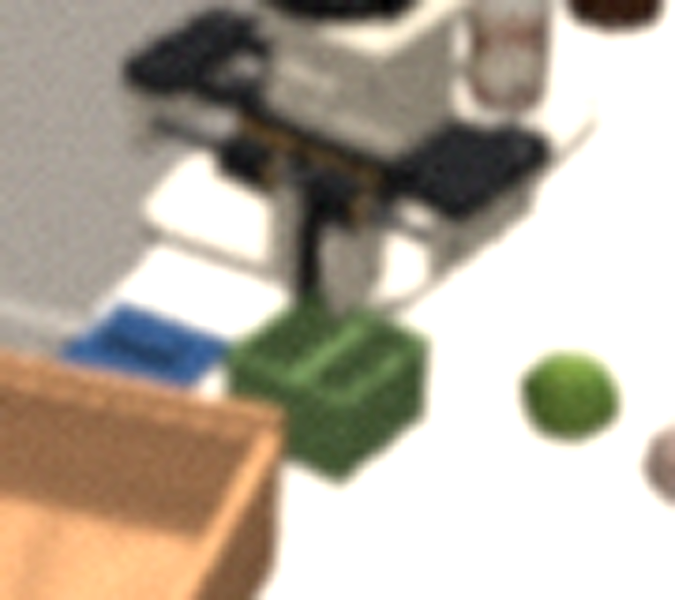

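```bash
python3 - <<'E'
from h import *
print(np.round(proj([[.4036,-.223,.045],[.405,-.222,.065],[.405,-.222,.075],[.405,-.222,.085],[.405,-.2125,.075]],"scene"),1))
c,s_=np.cos(np.radians(-12.7)),np.sin(np.radians(-12.7))
for sg in(-1,1):
  for z in (.065,.075,.085): print(sg,z,np.round(proj([[.405+sg*.0175*c,-.222+sg*.0175*s_,z]],"scene"),1))
E
```

```text
[[293.2 186.1]
 [292.9 181.4]
 [293.  179.1]
 [293.1 176.7]
 [291.8 180.5]]
-1 0.065 [[296.9 183.3]]
-1 0.075 [[297.1 180.9]]
-1 0.085 [[297.2 178.5]]
1 0.065 [[288.9 179.6]]
1 0.075 [[288.9 177.2]]
1 0.085 [[289.  174.9]]
```

Request:
{"fn": "arm_command", "kwargs": {"deltas": [0, 0, 0, -0.0026, -0.001, 0, 16, 0, 0, 0, -0.0026, -0.001, -0.015, 16, 0, 0, 0, -0.0026, -0.001, -0.024, 16, 0, 0, 0, -0.0026, -0.001, -0.028, 16, 0, 0, 0, -0.0026, -0.001, -0.031, 16, 0, 0, 0, -0.0026, -0.001, -0.034, 16, 0, 0, 0, -0.0026, -0.001, -0.034, 16]}}

```text
clock: 16.7
position: [0.4016, -0.2237, 0.0253]
ee_rot: [-2.453, -1.961, 0.005]
force: [0.2, 0.5, 0.3]
width: 0.173
gripper_force: 0.0
```

Request:
{"fn": "arm_command", "kwargs": {"deltas": [0, 0, 0, 0.001, 0, -0.006, 16, 0, 0, 0, 0.001, 0, -0.012, 16, 0, 0, 0, 0.001, 0, -0.018, 16, 0, 0, 0, 0.001, 0, -0.021, 16, 0, 0, 0, 0.001, 0, -0.021, 16, 0, 0, 0, 0.001, 0, -0.021, 0, 0, 0, 0, 0.001, 0, -0.021, 0, 0, 0, 0, 0.001, 0, -0.021, 0, 0, 0, 0, 0.001, 0, -0.021, 0], "force": 15}}

```text
clock: 17.6
position: [0.4026, -0.2238, 0.0045]
ee_rot: [-2.454, -1.962, 0.005]
force: [1.0, -0.3, -0.9]
width: 0.087
gripper_force: 15.0
```

Wall gripped at 8 mm. Lift, carry to the crate and hover.

Request:
{"fn": "arm_command", "kwargs": {"deltas": [0, 0, 0, 0, 0, 0.03, 0, 0, 0, 0, 0, 0, 0.075, 0, 0, 0, 0, 0, 0, 0.12, 0, 0, 0, 0, 0, 0, 0.14, 0, 0, 0, 0, 0, 0, 0.14, 0, 0, 0, 0.2144, 0.0446, 0.159, 0.14, 0, 0, 0, 0.2144, 0.0446, 0.159, 0.14, 0, 0, 0, 0.2144, 0.0446, 0.159, 0.14, 0, 0, 0, 0.2144, 0.0446, 0.159, 0.14, 0, 0, 0, 0.2144, 0.0446, 0.159, 0.14, 0, 0, 0, 0.2144, 0.0446, 0.159, 0.14, 0, 0, 0, 0.2144, 0.0446, 0.159, 0.14, 0, 0, 0, 0.2144, 0.0446, 0.159, 0.14, 0]}}

```text
clock: 18.9
position: [0.4467, -0.0661, 0.144]
ee_rot: [-2.093, -2.343, 0.006]
force: [0.5, -0.7, -0.7]
width: 0.085
gripper_force: 15.0
```

```bash
python3 - <<'E'
from h import *
go(.4472,-.0645,.0135,6.6)
i=look(); print(*fit("blue",(.4076,.3938,-6.5),TUB,i))
E
```

```text
go (0.4472, -0.0645, 0.0135, 6.6) turn [ 0.002 -0.002  0.002] shift [ 0.0005  0.0016 -0.1305] q [ 0.49  0.29 -0.56  2.03  0.2   0.87 -0.07] t 18.9
[ 0.4077  0.3937 -5.9963  0.8688] [0.956 0.945]
```

Request:
{"fn": "arm_command", "kwargs": {"deltas": [0, 0, 0, 0, 0.0015, -0.04, 0, 0, 0, 0, 0, 0.0015, -0.08, 0, 0, 0, 0, 0, 0.0015, -0.11, 0, 0, 0, 0, 0, 0.0015, -0.122, 0, 0, 0, 0, 0, 0.0015, -0.128, 0, 0, 0, 0, 0, 0.0015, -0.13, 0, 0, 0, 0, 0, 0.0015, -0.131, 0, 0, 0, 0, 0, 0.0015, -0.131, 0]}}

```text
clock: 19.8
position: [0.448, -0.0634, 0.0143]
ee_rot: [2.09, 2.344, -0.003]
force: [0.6, 0.2, -1.2]
width: 0.085
gripper_force: 15.0
```

Request:
{"fn": "arm_command", "kwargs": {"deltas": [0, 0, 0, 0, 0, -0.0015, 0, 0, 0, 0, 0, 0, -0.0015, 0, 0, 0, 0, 0, 0, -0.0015, 17, 0, 0, 0, 0, 0, -0.0015, 17, 0, 0, 0, 0, 0, -0.0015, 17, 0, 0, 0, 0, 0, -0.0015, 17, 0, 0, 0, 0, 0, 0.02, 17, 0, 0, 0, 0, 0, 0.06, 17, 0, 0, 0, 0, 0, 0.11, 17, 0, 0, 0, 0, 0, 0.14, 17, 0, 0, 0, 0, 0, 0.14, 17]}}

```text
clock: 20.9
position: [0.4498, -0.0632, 0.1573]
ee_rot: [2.086, 2.34, 0.001]
force: [0.2, -0.1, -0.8]
width: 0.184
gripper_force: 0.0
```

```bash
python3 - <<'E'
from h import *
i=look(); print(*fit("green",(.4472,-.0645,6.6),(.07,.07,.008,.058),{"scene":i["scene"]}))
go(.4077,.3937,.06,-6.2)
cv2.imwrite("pics/s9.png",i["scene"])
E
```

```text
[ 0.4502 -0.0675  7.3479  0.9001] [0.918]
go (0.4077, 0.3937, 0.06, -6.2) turn [ 0.002 -0.001 -0.142] shift [-0.0397  0.4573 -0.0937] q [ 0.5   0.28 -0.58  2.02  0.2   0.9  -0.07] t 21.0
```

Request:
{"fn": "arm_command", "kwargs": {"deltas": [0, 0, -0.142, -0.04, 0.457, 0, 16, 0, 0, -0.142, -0.04, 0.457, 0, 16, 0, 0, -0.142, -0.04, 0.457, 0, 16, 0, 0, -0.142, -0.04, 0.457, 0, 16, 0, 0, -0.142, -0.04, 0.457, 0, 16, 0, 0, -0.142, -0.04, 0.457, 0, 16, 0, 0, -0.142, -0.04, 0.457, 0, 16, 0, 0, -0.142, -0.04, 0.457, 0, 16, 0, 0, -0.142, -0.04, 0.457, 0, 16, 0, 0, -0.142, -0.04, 0.457, 0, 16, 0, 0, -0.142, -0.04, 0.457, 0, 16, 0, 0, -0.142, -0.04, 0.457, 0, 16, 0, 0, -0.142, -0.04, 0.457, -0.045, 16, 0, 0, -0.142, -0.04, 0.457, -0.09, 16, 0, 0, -0.142, -0.04, 0.457, -0.09, 16, 0, 0, -0.142, -0.04, 0.457, -0.09, 16]}}

```text
clock: 22.6
position: [0.4074, 0.3919, 0.0635]
ee_rot: [2.34, 2.096, -0.008]
force: [0.6, 0.0, 0.8]
width: 0.173
gripper_force: 0.0
```

```bash
python3 - <<'E'
from h import *
i=look(); print(*fit("blue",(.4076,.3938,-6.2),TUB,{"top":i["top"]}),*fit("blue",(.4076,.3938,-6.2),TUB,{"scene":i["scene"]}))
go(.4076,.3937,.004,-6.2)
a=cv2.resize(i["scene"][260:350,140:250],(660,540),interpolation=2)
cv2.imwrite("pics/b10.png",cv2.convertScaleAbs(a,alpha=1.5))
print(sensors.observe()["ee_rot"])
E
```

```text
[ 0.4053  0.3806 18.5726  0.698 ] [0.77] [ 0.4078  0.3955 -8.0732  0.8231] [0.842]
go (0.4076, 0.3937, 0.004, -6.2) turn [ 0.    -0.     0.001] shift [-0.0007 -0.0004 -0.0615] q [-0.45  0.58 -0.58  1.84  0.41  0.85 -1.35] t 22.7
[-2.33933020e+00 -2.09658493e+00  5.71233364e-04]
```

View pics/b10.png

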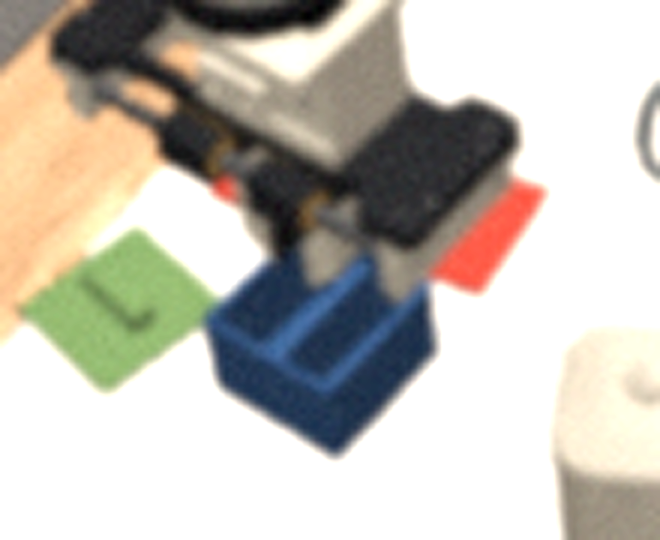

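```bash
python3 - <<'E'
from h import *
a=np.radians(-6.2); X=np.array([np.cos(a),np.sin(a),0]); Y=np.array([-X[1],X[0],0]); Z=np.array([0,0,1])
C=np.array([.4076,.3937,0]); p=sensors.observe()["position"]
cr=lambda P:np.round((proj(P,"scene")-[140,260]+.5)*6-.5)
print("wall ends",cr([C+.031*Y+.045*Z,C-.031*Y+.045*Z]).tolist())
print("rim corners",cr([C+.035*(i*X+j*Y)+.05*Z for i,j in((1,1),(1,-1),(-1,-1),(-1,1))]).tolist())
print("tips",cr([p+s*.0175*X+.0095*Y+.016*Z for s in(-1,1)]).tolist())
E
```

```text
wall ends [[269.0, 355.0], [363.0, 259.0]]
rim corners [[199.0, 317.0], [306.0, 211.0], [431.0, 281.0], [325.0, 392.0]]
tips [[323.0, 284.0], [259.0, 247.0]]
```

Request:
{"fn": "arm_command", "kwargs": {"deltas": [0, 0, 0, -0.001, 0, -0.01, 16, 0, 0, 0, -0.001, 0, -0.025, 16, 0, 0, 0, -0.001, 0, -0.03, 16, 0, 0, 0, -0.001, 0, -0.034, 16, 0, 0, 0, -0.001, 0, -0.038, 16, 0, 0, 0, -0.001, 0, -0.041, 16, 0, 0, 0, -0.001, 0, -0.041, 16]}}

```text
clock: 23.4
position: [0.4061, 0.3936, 0.022]
ee_rot: [-2.338, -2.098, 0.005]
force: [0.4, -0.7, 0.4]
width: 0.174
gripper_force: 0.0
```

Request:
{"fn": "arm_command", "kwargs": {"deltas": [0, 0, 0, 0, 0, -0.006, 16, 0, 0, 0, 0, 0, -0.012, 16, 0, 0, 0, 0, 0, -0.018, 16, 0, 0, 0, 0, 0, -0.018, 16, 0, 0, 0, 0, 0, -0.018, 0, 0, 0, 0, 0, 0, -0.018, 0, 0, 0, 0, 0, 0, -0.018, 0, 0, 0, 0, 0, 0, -0.018, 0, 0, 0, 0, 0, 0, -0.018, 0], "force": 15}}

```text
clock: 24.3
position: [0.4062, 0.3937, 0.0044]
ee_rot: [-2.338, -2.098, 0.004]
force: [-0.6, -0.1, -0.9]
width: 0.087
gripper_force: 15.0
```

```bash
python3 - <<'E'
from h import *
a=np.radians(6.6); print(np.array([.4576,-.0241])+np.array([[np.cos(a),-np.sin(a)],[np.sin(a),np.cos(a)]])@[-.015,.039])
s=sensors.observe(); print(s["width"],s["gripper_force"],s["position"])
go(.4382,.0129,.15,6.6)
E
```

```text
[0.43821686 0.01291748]
0.08727988271518147 14.999579340219498 [0.40622937 0.39372469 0.00441462]
go (0.4382, 0.0129, 0.15, 6.6) turn [ 0.001 -0.001  0.142] shift [ 0.032  -0.3808  0.1456] q [-0.49  0.66 -0.53  1.88  0.48  0.73 -1.41] t 24.3
```

Request:
{"fn": "arm_command", "kwargs": {"deltas": [0, 0, 0, 0, 0, 0.03, 0, 0, 0, 0, 0, 0, 0.075, 0, 0, 0, 0, 0, 0, 0.12, 0, 0, 0, 0, 0, 0, 0.14, 0, 0, 0, 0.142, 0.032, -0.381, 0.14, 0, 0, 0, 0.142, 0.032, -0.381, 0.14, 0, 0, 0, 0.142, 0.032, -0.381, 0.14, 0, 0, 0, 0.142, 0.032, -0.381, 0.14, 0, 0, 0, 0.142, 0.032, -0.381, 0.14, 0, 0, 0, 0.142, 0.032, -0.381, 0.14, 0, 0, 0, 0.142, 0.032, -0.381, 0.14, 0, 0, 0, 0.142, 0.032, -0.381, 0.14, 0, 0, 0, 0.142, 0.032, -0.381, 0.14, 0, 0, 0, 0.142, 0.032, -0.381, 0.14, 0, 0, 0, 0.142, 0.032, -0.381, 0.14, 0, 0, 0, 0.142, 0.032, -0.381, 0.14, 0]}}

```text
clock: 25.9
position: [0.4382, 0.0142, 0.1445]
ee_rot: [2.087, 2.348, -0.004]
force: [-0.2, -0.9, -1.1]
width: 0.084
gripper_force: 15.0
```

```bash
python3 - <<'E'
from h import *
go(.4382,.0129,.0125,6.6)
E
```

```text
go (0.4382, 0.0129, 0.0125, 6.6) turn [ 0.001 -0.001 -0.001] shift [ 0.     -0.0013 -0.132 ] q [ 0.41  0.29 -0.67  2.05  0.24  0.87 -0.28] t 25.9
```

Request:
{"fn": "arm_command", "kwargs": {"deltas": [0, 0, 0, 0, -0.001, -0.04, 0, 0, 0, 0, 0, -0.001, -0.08, 0, 0, 0, 0, 0, -0.001, -0.11, 0, 0, 0, 0, 0, -0.001, -0.122, 0, 0, 0, 0, 0, -0.001, -0.129, 0, 0, 0, 0, 0, -0.001, -0.132, 0, 0, 0, 0, 0, -0.001, -0.132, 0, 0, 0, 0, 0, -0.001, -0.132, 0, 0, 0, 0, 0, -0.001, -0.132, 17, 0, 0, 0, 0, -0.001, -0.132, 17, 0, 0, 0, 0, -0.001, -0.132, 17, 0, 0, 0, 0, -0.001, -0.132, 17, 0, 0, 0, 0, -0.001, -0.11, 17, 0, 0, 0, 0, -0.001, -0.06, 17, 0, 0, 0, 0, -0.001, -0.01, 17, 0, 0, 0, 0, -0.001, 0.01, 17, 0, 0, 0, 0, -0.001, 0.01, 17]}}

```text
clock: 27.6
position: [0.4402, 0.0119, 0.1573]
ee_rot: [2.088, 2.341, 0.001]
force: [0.3, -0.4, -0.8]
width: 0.186
gripper_force: 0.0
```

```bash
python3 - <<'E'
from h import *
i=look(); C=(.07,.07,.008,.058)
print(*fit("green",(.448,-.0645,6.6),C,{"scene":i["scene"]}),*fit("blue",(.438,.0129,6.6),C,{"scene":i["scene"]}))
print("lidG",*fit("green",(.5066,.4103,-16.2),LID,i)); cv2.imwrite("pics/s11.png",i["scene"])
go(.5066,.4103,.06,73.8)
E
```

```text
[  0.4507  -0.0787 -22.5077   0.7423] [0.684] [ 4.47200e-01 -2.73000e-02  7.11737e+01  5.97200e-01] [0.408]
lidG [  0.5064   0.4102 -15.9816   0.9175] [0.953 0.95 ]
go (0.5066, 0.4103, 0.06, 73.8) turn [0.002 0.    0.747] shift [ 0.0685  0.3989 -0.0942] q [ 0.43  0.28 -0.69  2.04  0.23  0.9  -0.27] t 27.7
```

Request:
{"fn": "arm_command", "kwargs": {"deltas": [0, 0, 0.747, 0.0685, 0.399, -0.01, 40, 0, 0, 0.747, 0.0685, 0.399, -0.01, 40, 0, 0, 0.747, 0.0685, 0.399, -0.01, 40, 0, 0, 0.747, 0.0685, 0.399, -0.01, 40, 0, 0, 0.747, 0.0685, 0.399, -0.01, 40, 0, 0, 0.747, 0.0685, 0.399, -0.01, 40, 0, 0, 0.747, 0.0685, 0.399, -0.01, 40, 0, 0, 0.747, 0.0685, 0.399, -0.01, 40, 0, 0, 0.747, 0.0685, 0.399, -0.01, 40, 0, 0, 0.747, 0.0685, 0.399, -0.01, 40, 0, 0, 0.747, 0.0685, 0.399, -0.01, 40, 0, 0, 0.747, 0.0685, 0.399, -0.04, 40, 0, 0, 0.747, 0.0685, 0.399, -0.08, 40, 0, 0, 0.747, 0.0685, 0.399, -0.115, 40, 0, 0, 0.747, 0.0685, 0.399, -0.115, 40, 0, 0, 0.747, 0.0685, 0.399, -0.115, 40]}}

```text
clock: 29.3
position: [0.507, 0.4093, 0.0398]
ee_rot: [0.445, 3.108, -0.005]
force: [1.0, -0.1, 1.4]
width: 0.436
gripper_force: 0.0
```

```bash
python3 - <<'E'
from h import *
go(.5065,.4103,-.004,73.8)
i=look(); C=(.07,.07,.008,.058)
print(*fit("green",(.448,-.0645,6.6),C,i),*fit("blue",(.438,.0129,6.6),C,i))
a=cv2.resize(i["scene"][150:260,180:310],(468,396),interpolation=2)
b=cv2.resize(i["top"][150:240,205:285],(320,360),interpolation=2); b=np.vstack([b,np.zeros((36,320,3),np.uint8)])
cv2.imwrite("pics/c12.png",cv2.convertScaleAbs(np.hstack([a,b]),alpha=1.4))
E
```

```text
go (0.5065, 0.4103, -0.004, 73.8) turn [0.002 0.001 0.001] shift [-0.0005  0.001  -0.0438] q [-0.26  0.81 -0.82  1.62  0.67  1.02 -0.02] t 29.3
[ 0.4472 -0.0624  7.1211  0.9311] [0.957 0.606] [0.4381 0.0115 7.2016 0.8958] [0.949 0.267]
```

View pics/c12.png

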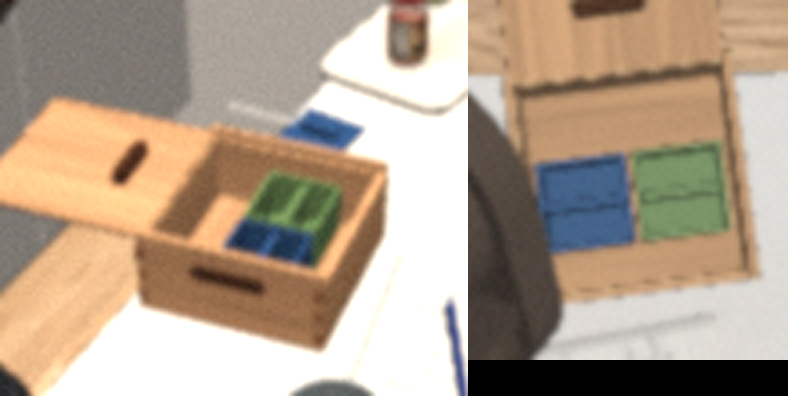

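Both tubs stand flat in the crate, side by side: blue at crop (585,205), green at (682,190). Now grasp the green lid.

Request:
{"fn": "arm_command", "kwargs": {"deltas": [0, 0, 0, 0, 0.001, -0.02, 40, 0, 0, 0, 0, 0.001, -0.032, 40, 0, 0, 0, 0, 0.001, -0.037, 40, 0, 0, 0, 0, 0.001, -0.041, 40, 0, 0, 0, 0, 0.001, -0.043, 40, 0, 0, 0, 0, 0.001, -0.043, 40, 0, 0, 0, 0, 0.001, -0.043, 0, 0, 0, 0, 0, 0.001, -0.043, 0, 0, 0, 0, 0, 0.001, -0.043, 0, 0, 0, 0, 0, 0.001, -0.043, 0, 0, 0, 0, 0, 0.001, -0.043, 0, 0, 0, 0, 0, 0.001, -0.043, 0], "force": 15}}

```text
clock: 30.6
position: [0.5067, 0.4118, -0.0035]
ee_rot: [0.442, 3.108, -0.004]
force: [-0.3, -0.7, 1.8]
width: 0.154
gripper_force: 15.0
```

```bash
python3 - <<'E'
from h import *
s=sensors.observe(); print(s["width"]*91.8,s["gripper_force"],s["position"],s["force"])
i=look(); C=(.07,.07,.008,.058)
print(*fit("green",(.448,-.0645,6.6),C,{"top":i["top"]}),*fit("blue",(.438,.0129,6.6),C,{"top":i["top"]}))
E
```

```text
14.117685896625765 15.00106081366539 [ 0.50674763  0.41175232 -0.00348396] [-0.34182198 -0.71644847  1.75221372]
[ 0.4475 -0.0622  6.3061  0.9367] [0.96] [0.4392 0.0117 6.1698 0.9043] [0.952]
```

Request:
{"fn": "arm_command", "kwargs": {"deltas": [0, 0, 0, 0, 0, 0.02, 0, 0, 0, 0, 0, 0, 0.06, 0, 0, 0, 0, 0, 0, 0.11, 0, 0, 0, 0, 0, 0, 0.13, 0, 0, 0, 0.25, -0.059, -0.475, 0.13, 0, 0, 0, 0.25, -0.059, -0.475, 0.13, 0, 0, 0, 0.25, -0.059, -0.475, 0.13, 0, 0, 0, 0.25, -0.059, -0.475, 0.13, 0, 0, 0, 0.25, -0.059, -0.475, 0.13, 0, 0, 0, 0.25, -0.059, -0.475, 0.13, 0, 0, 0, 0.25, -0.059, -0.475, 0.13, 0, 0, 0, 0.25, -0.059, -0.475, 0.13, 0, 0, 0, 0.25, -0.059, -0.475, 0.13, 0, 0, 0, 0.25, -0.059, -0.475, 0.13, 0, 0, 0, 0.25, -0.059, -0.475, 0.13, 0, 0, 0, 0.25, -0.059, -0.475, 0.13, 0, 0, 0, 0.25, -0.059, -0.475, 0.13, 0, 0, 0, 0.25, -0.059, -0.475, 0.13, 0, 0, 0, 0.25, -0.059, -0.475, 0.13, 0]}}

```text
clock: 32.6
position: [0.4479, -0.0621, 0.1266]
ee_rot: [-0.176, 3.134, -0.003]
force: [-0.2, -0.1, 0.8]
width: 0.148
gripper_force: 15.0
```

```bash
python3 - <<'E'
from h import *
go(.4475,-.063,.0505,96.3); print(sensors.observe()["width"]*91.8)
E
```

```text
go (0.4475, -0.063, 0.0505, 96.3) turn [ 0.001  0.002 -0.002] shift [-0.0004 -0.0009 -0.0761] q [ 0.89  0.51 -1.16  2.03  0.58  0.97  1.12] t 32.6
13.58795001361546
```

Request:
{"fn": "arm_command", "kwargs": {"deltas": [0, 0, 0, -0.0004, -0.001, -0.04, 0, 0, 0, 0, -0.0004, -0.001, -0.062, 0, 0, 0, 0, -0.0004, -0.001, -0.068, 0, 0, 0, 0, -0.0004, -0.001, -0.072, 0, 0, 0, 0, -0.0004, -0.001, -0.074, 0, 0, 0, 0, -0.0004, -0.001, -0.076, 0, 0, 0, 0, -0.0004, -0.001, -0.076, 0]}}

```text
clock: 33.3
position: [0.4477, -0.0643, 0.0508]
ee_rot: [-0.172, 3.134, -0.004]
force: [-0.0, -0.6, -0.5]
width: 0.149
gripper_force: 15.0
```

Request:
{"fn": "arm_command", "kwargs": {"deltas": [0, 0, 0, 0, 0, -0.001, 0, 0, 0, 0, 0, 0, -0.001, 0, 0, 0, 0, 0, 0, -0.001, 26, 0, 0, 0, 0, 0, -0.001, 26, 0, 0, 0, 0, 0, -0.001, 26, 0, 0, 0, 0, 0, -0.001, 26, 0, 0, 0, 0, 0, 0.01, 26, 0, 0, 0, 0, 0, 0.04, 26, 0, 0, 0, 0, 0, 0.09, 26, 0, 0, 0, 0, 0, 0.11, 26, 0, 0, 0, 0, 0, 0.11, 26]}}

```text
clock: 34.4
position: [0.4492, -0.0638, 0.1637]
ee_rot: [-0.172, 3.13, -0.005]
force: [0.2, 0.1, -0.4]
width: 0.283
gripper_force: 0.0
```

```bash
python3 - <<'E'
from h import *
print("lidB",*fit("blue",(.5034,-.229,-5.6),LID,{"top":cv2.imread("pics/top0.png")})); i=look(); cv2.imwrite("pics/s13.png",i["scene"]); cv2.imwrite("pics/t13.png",i["top"])
go(.5034,-.229,.13,84.4)
E
```

```text
lidB [ 0.5034 -0.2289 -5.6364  0.8984] [0.953]
go (0.5034, -0.229, 0.13, 84.4) turn [ 0.002  0.002 -0.132] shift [ 0.0562 -0.1644 -0.0307] q [ 0.93  0.47 -1.19  1.99  0.51  1.03  1.18] t 34.5
```

Joint 3 is nearing its limit, so I'll unwind the wrist by half a turn (same grasp line) on the way to the blue lid.

Request:
{"fn": "arm_command", "kwargs": {"deltas": [0, 0, -1, 0.056, -0.164, 0, 40, 0, 0, -1, 0.056, -0.164, 0, 40, 0, 0, -1, 0.056, -0.164, 0, 40, 0, 0, -1, 0.056, -0.164, 0, 40, 0, 0, -1, 0.056, -0.164, 0, 40, 0, 0, -1, 0.056, -0.164, 0, 40, 0, 0, -1, 0.056, -0.164, 0, 40, 0, 0, -1, 0.056, -0.164, 0, 40, 0, 0, -1, 0.056, -0.164, 0, 40, 0, 0, -1, 0.056, -0.164, 0, 40, 0, 0, -1, 0.056, -0.164, 0, 40, 0, 0, -1, 0.056, -0.164, 0, 40]}}

```text
clock: 35.7
position: [0.5025, -0.2279, 0.159]
ee_rot: [-2.095, -2.338, 0.007]
force: [-0.8, -0.4, -0.3]
width: 0.436
gripper_force: 0.0
```

Request:
{"fn": "arm_command", "kwargs": {"deltas": [0, 0, -1, 0, 0, 0, 40, 0, 0, -1, 0, 0, 0, 40, 0, 0, -1, 0, 0, 0, 40, 0, 0, -1, 0, 0, 0, 40, 0, 0, -1, 0, 0, 0, 40, 0, 0, -1, 0, 0, 0, 40, 0, 0, -1, 0, 0, 0, 40, 0, 0, -1, 0, 0, 0, 40, 0, 0, -1, 0, 0, 0, 40, 0, 0, -1, 0, 0, 0, 40, 0, 0, -1, 0, 0, 0, 40, 0, 0, -1, 0, 0, 0, 40]}}

```text
clock: 36.9
position: [0.5027, -0.228, 0.1594]
ee_rot: [-3.134, -0.175, 0.006]
force: [0.1, -0.1, 1.1]
width: 0.438
gripper_force: 0.0
```

```bash
python3 - <<'E'
from h import *
go(.5034,-.229,-.004,84.4)
i=look(); print(*fit("blue",(.5034,-.229,-5.6),LID,{"scene":i["scene"]}))
C=(.07,.07,.008,.058); print(*fit("blue",(.438,.0129,6.6),C,{"top":i["top"]}))
print(*fit("green",(.448,-.063,6.6),(.069,.069,.058,.062),{"top":i["top"]}))
E
```

```text
go (0.5034, -0.229, -0.004, 84.4) turn [-0.002 -0.003 -0.133] shift [ 0.0007 -0.001  -0.1634] q [ 0.59  0.4  -0.35  1.8   0.16  0.98 -1.28] t 36.9
[ 0.501  -0.2377 11.701   0.654 ] [0.649]
[0.4389 0.0116 7.5139 0.9029] [0.958]
[ 0.4472 -0.0633  6.2152  0.9734] [0.957]
```

Request:
{"fn": "arm_command", "kwargs": {"deltas": [0, 0, -0.08, 0.0007, -0.001, -0.03, 40, 0, 0, -0.133, 0.0007, -0.001, -0.075, 40, 0, 0, -0.133, 0.0007, -0.001, -0.12, 40, 0, 0, -0.133, 0.0007, -0.001, -0.145, 40, 0, 0, -0.133, 0.0007, -0.001, -0.155, 40, 0, 0, -0.133, 0.0007, -0.001, -0.16, 40, 0, 0, -0.133, 0.0007, -0.001, -0.163, 40, 0, 0, -0.133, 0.0007, -0.001, -0.163, 40, 0, 0, -0.133, 0.0007, -0.001, -0.163, 0, 0, 0, -0.133, 0.0007, -0.001, -0.163, 0, 0, 0, -0.133, 0.0007, -0.001, -0.163, 0, 0, 0, -0.133, 0.0007, -0.001, -0.163, 0, 0, 0, -0.133, 0.0007, -0.001, -0.163, 0, 0, 0, -0.133, 0.0007, -0.001, -0.163, 0], "force": 15}}

```text
clock: 38.4
position: [0.5042, -0.2294, -0.0023]
ee_rot: [-3.136, 0.155, 0.002]
force: [-1.3, -0.1, 6.1]
width: 0.154
gripper_force: 15.0
```

```bash
python3 - <<'E'
from h import *
s=sensors.observe(); print(s["width"]*91.8,s["gripper_force"],s["position"],s["force"]); go(.4389,.0117,.0505,-83.2)
E
```

```text
14.101797629011878 15.002945959568024 [ 0.50418905 -0.22939338 -0.00231356] [-1.32243645 -0.08859958  6.10576102]
go (0.4389, 0.0117, 0.0505, -83.2) turn [-0.001 -0.001  0.139] shift [-0.0653  0.2411  0.0528] q [ 0.51  0.61 -0.24  1.94  0.23  0.63 -1.55] t 38.4
```

Request:
{"fn": "arm_command", "kwargs": {"deltas": [0, 0, 0, 0, 0, 0.03, 0, 0, 0, 0, 0, 0, 0.07, 0, 0, 0, 0, 0, 0, 0.12, 0, 0, 0, 0, 0, 0, 0.13, 0, 0, 0, 0.137, -0.065, 0.241, 0.13, 0, 0, 0, 0.137, -0.065, 0.241, 0.13, 0, 0, 0, 0.137, -0.065, 0.241, 0.13, 0, 0, 0, 0.137, -0.065, 0.241, 0.13, 0, 0, 0, 0.137, -0.065, 0.241, 0.13, 0, 0, 0, 0.137, -0.065, 0.241, 0.13, 0, 0, 0, 0.137, -0.065, 0.241, 0.13, 0, 0, 0, 0.137, -0.065, 0.241, 0.13, 0, 0, 0, 0.137, -0.065, 0.241, 0.13, 0, 0, 0, 0.137, -0.065, 0.241, 0.13, 0, 0, 0, 0.137, -0.065, 0.241, 0.13, 0]}}

```text
clock: 39.9
position: [0.4391, 0.011, 0.1272]
ee_rot: [-3.134, -0.18, 0.004]
force: [0.4, 1.2, -0.9]
width: 0.148
gripper_force: 15.0
```

```bash
python3 - <<'E'
from h import *
go(.4389,.0119,.0515,-83.4); print(sensors.observe()["width"]*91.8)
E
```

```text
go (0.4389, 0.0119, 0.0515, -83.4) turn [-0.001 -0.002  0.   ] shift [-0.0002  0.0009 -0.0757] q [ 0.23  0.28 -0.45  2.08  0.16  0.81 -1.77] t 39.9
13.574138636245232
```

Request:
{"fn": "arm_command", "kwargs": {"deltas": [0, 0, 0, -0.0002, 0.001, -0.04, 0, 0, 0, 0, -0.0002, 0.001, -0.062, 0, 0, 0, 0, -0.0002, 0.001, -0.068, 0, 0, 0, 0, -0.0002, 0.001, -0.072, 0, 0, 0, 0, -0.0002, 0.001, -0.074, 0, 0, 0, 0, -0.0002, 0.001, -0.076, 0, 0, 0, 0, -0.0002, 0.001, -0.076, 0]}}

```text
clock: 40.6
position: [0.4393, 0.0127, 0.0519]
ee_rot: [-3.134, -0.182, 0.002]
force: [0.8, -0.0, -0.4]
width: 0.15
gripper_force: 15.0
```

Request:
{"fn": "arm_command", "kwargs": {"deltas": [0, 0, 0, 0, 0, -0.001, 0, 0, 0, 0, 0, 0, -0.001, 0, 0, 0, 0, 0, 0, -0.001, 26, 0, 0, 0, 0, 0, -0.001, 26, 0, 0, 0, 0, 0, -0.001, 26, 0, 0, 0, 0, 0, -0.001, 26, 0, 0, 0, 0, 0, 0.01, 26, 0, 0, 0, 0, 0, 0.04, 26, 0, 0, 0, 0, 0, 0.09, 26, 0, 0, 0, 0, 0, 0.11, 26, 0, 0, 0, 0, 0, 0.11, 26]}}

```text
clock: 41.7
position: [0.4409, 0.0131, 0.165]
ee_rot: [-3.135, -0.182, -0.007]
force: [0.1, -0.1, -0.3]
width: 0.285
gripper_force: 0.0
```

Request:
{"fn": "arm_command", "kwargs": {"deltas": [0, 0, 0.997, -0.05, 0.25, 0, 40, 0, 0, 0.997, -0.05, 0.25, 0, 40, 0, 0, 0.997, -0.05, 0.25, 0, 40, 0, 0, 0.997, -0.05, 0.25, 0, 40, 0, 0, 0.997, -0.05, 0.25, 0, 40, 0, 0, 0.997, -0.05, 0.25, 0, 40, 0, 0, 0.997, -0.05, 0.25, 0, 40, 0, 0, 0.997, -0.05, 0.25, 0, 40, 0, 0, 0.997, -0.05, 0.25, 0, 40, 0, 0, 0.997, -0.05, 0.25, 0, 40, 0, 0, 0.997, -0.05, 0.25, 0, 40, 0, 0, 0.997, -0.05, 0.25, 0, 40]}}

```text
clock: 42.9
position: [0.3883, 0.2623, 0.1607]
ee_rot: [-2.092, -2.342, 0.007]
force: [0.8, 0.8, -0.7]
width: 0.434
gripper_force: 0.0
```

```bash
python3 - <<'E'
from h import *
i=look(); f=4
a=cv2.resize(i["scene"][150:250,190:300],(440,400),interpolation=2)
b=cv2.resize(i["top"][140:240,205:285],(320,400),interpolation=2)
cv2.imwrite("pics/c14.png",cv2.convertScaleAbs(np.hstack([a,b]),alpha=1.4))
L=(.069,.069,.058,.062)
print(*fit("green",(.448,-.063,6.6),L,{"top":i["top"]}),*fit("blue",(.439,.0119,6.6),L,{"top":i["top"]}))
go(.588,-.0095,.15,6.6)
E
```

```text
[ 0.4475 -0.0633  7.2983  0.9723] [0.958] [0.4385 0.0119 6.644  0.9449] [0.955]
go (0.588, -0.0095, 0.15, 6.6) turn [ 0.002 -0.002  0.004] shift [ 0.1995 -0.2719 -0.011 ] q [ 0.01  0.38 -0.91  1.95  0.36  0.98 -0.97] t 43.0
```

View pics/c14.png

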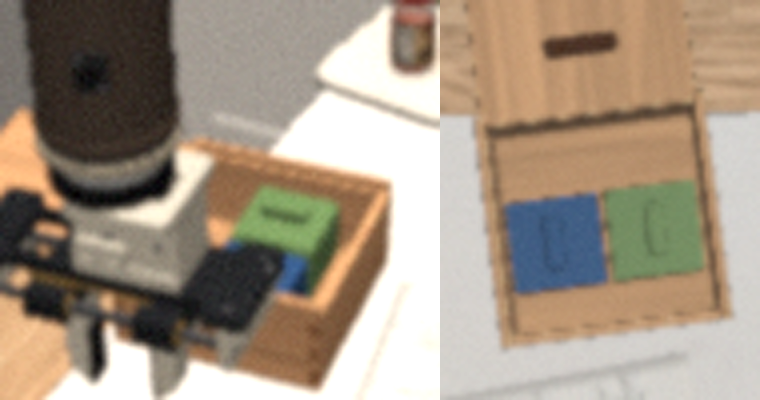

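Both tubs are lidded and level. The bar is at top crop (580,45), and I'll compute its position from that.

```bash
python3 - <<'E'
from h import *
w=world([[(580-440+.5)/4-.5+205,(45+.5)/4-.5+140]],.097)[0]; print(w); go(w[0],w[1],.13,6.6)
E
```

```text
[ 0.58397835 -0.00919267  0.097     ]
go (np.float64(0.5839783549652893), np.float64(-0.009192669470025547), 0.13, 6.6) turn [ 0.002 -0.002  0.004] shift [ 0.1955 -0.2716 -0.031 ] q [ 0.01  0.38 -0.91  1.95  0.36  0.98 -0.97] t 43.0
```

Request:
{"fn": "arm_command", "kwargs": {"deltas": [0, 0, 0, 0.197, -0.272, 0, 50, 0, 0, 0, 0.197, -0.272, 0, 50, 0, 0, 0, 0.197, -0.272, 0, 50, 0, 0, 0, 0.197, -0.272, 0, 50, 0, 0, 0, 0.197, -0.272, 0, 50, 0, 0, 0, 0.197, -0.272, 0, 50, 0, 0, 0, 0.197, -0.272, 0, 50, 0, 0, 0, 0.197, -0.272, 0, 50, 0, 0, 0, 0.197, -0.272, 0, 50, 0, 0, 0, 0.197, -0.272, -0.03, 50, 0, 0, 0, 0.197, -0.272, -0.055, 50, 0, 0, 0, 0.197, -0.272, -0.07, 50, 0, 0, 0, 0.197, -0.272, -0.079, 50, 0, 0, 0, 0.197, -0.272, -0.084, 50, 0, 0, 0, 0.197, -0.272, -0.087, 50, 0, 0, 0, 0.197, -0.272, -0.087, 50]}}

```text
clock: 44.6
position: [0.5861, -0.009, 0.0747]
ee_rot: [2.094, 2.342, -0.004]
force: [0.5, -0.0, -1.1]
width: 0.547
gripper_force: 0.0
```

Request:
{"fn": "arm_command", "kwargs": {"deltas": [0, 0, 0, 0, 0, 0, 0, 0, 0, 0, 0, 0, 0, 0, 0, 0, 0, 0, 0, 0, 0, 0, 0, 0, 0, 0, 0, 0, 0, 0, 0, 0, 0, 0, 0, 0, 0, 0, 0, 0, 0, 0, 0, 0, 0, 0, 0, 0, 0], "force": 12}}

```text
clock: 45.3
position: [0.5858, -0.0093, 0.0744]
ee_rot: [2.094, 2.342, -0.005]
force: [0.1, 0.0, 1.7]
width: 0.151
gripper_force: 12.0
```

Request:
{"fn": "arm_command", "kwargs": {"deltas": [0, 0, 0, -0.01, -0.0012, 0, 0, 0, 0, 0, -0.02, -0.0023, 0, 0, 0, 0, 0, -0.03, -0.0035, 0, 0, 0, 0, 0, -0.04, -0.0046, 0, 0, 0, 0, 0, -0.05, -0.0058, 0, 0, 0, 0, 0, -0.06, -0.0069, 0, 0, 0, 0, 0, -0.07, -0.0081, 0, 0, 0, 0, 0, -0.08, -0.0093, 0, 0, 0, 0, 0, -0.09, -0.0104, 0, 0, 0, 0, 0, -0.1, -0.0116, 0, 0]}}

```text
clock: 46.3
position: [0.485, -0.0212, 0.0744]
ee_rot: [2.094, 2.341, -0.005]
force: [2.7, -2.3, 0.5]
width: 0.152
gripper_force: 12.0
```

Request:
{"fn": "arm_command", "kwargs": {"deltas": [0, 0, 0, -0.01, -0.0012, 0, 0, 0, 0, 0, -0.02, -0.0023, 0, 0, 0, 0, 0, -0.03, -0.0035, 0, 0, 0, 0, 0, -0.04, -0.0046, 0, 0, 0, 0, 0, -0.05, -0.0058, 0, 0, 0, 0, 0, -0.056, -0.0065, 0, 0, 0, 0, 0, -0.061, -0.0071, 0, 0, 0, 0, 0, -0.061, -0.0071, 0, 0]}}

```text
clock: 47.1
position: [0.4237, -0.0284, 0.0743]
ee_rot: [-2.094, -2.341, 0.007]
force: [-0.0, -5.0, 5.0]
width: 0.152
gripper_force: 12.0
```

Request:
{"fn": "arm_command", "kwargs": {"deltas": [0, 0, 0, -0.002, 0.0005, 0, 0, 0, 0, 0, -0.004, 0.0005, 0, 0, 0, 0, 0, -0.006, 0.0005, 0, 0, 0, 0, 0, -0.006, 0.0005, 0, 0]}}

```text
clock: 47.5
position: [0.4211, -0.0285, 0.0745]
ee_rot: [2.094, 2.338, -0.001]
force: [9.9, -8.5, -7.8]
width: 0.153
gripper_force: 12.0
```

```bash
python3 - <<'E'
from h import *
s=sensors.observe(); print(s["position"],s["force"],s["width"]); i=look(); cv2.imwrite("pics/s15.png",i["scene"])
E
```

```text
[ 0.42108346 -0.0284986   0.07449458] [ 9.94961014 -8.48370971 -7.78141427] 0.1531213475490658
```

Request:
{"fn": "arm_command", "kwargs": {"deltas": [0, 0, 0, 0.0015, 0, 0, 0, 0, 0, 0, 0.0015, 0, 0, 45, 0, 0, 0, 0.0015, 0, 0, 45, 0, 0, 0, 0.0015, 0, 0, 45, 0, 0, 0, 0.0015, 0, 0, 45, 0, 0, 0, 0.0015, 0, 0, 45, 0, 0, 0, 0.0015, 0, 0.03, 45, 0, 0, 0, 0.0015, 0, 0.08, 45, 0, 0, 0, 0.0015, 0, 0.12, 45, 0, 0, 0, 0, 0.05, 0.12, 45, 0, 0, 0, 0, 0.1, 0.12, 45, 0, 0, 0, 0, 0.15, 0.12, 45, 0, 0, 0, 0, 0.2, 0.12, 45, 0, 0, 0, 0, 0.25, 0.12, 45, 0, 0, 0, 0, 0.3, 0.12, 45, 0, 0, 0, 0, 0.3, 0.12, 45, 0, 0, 0, 0, 0.3, 0.12, 45]}}

```text
clock: 49.3
position: [0.4178, 0.2742, 0.1941]
ee_rot: [-2.089, -2.346, 0.005]
force: [0.2, -0.8, 0.1]
width: 0.495
gripper_force: 0.0
```

```bash
python3 - <<'E'
from h import *
i=look(); im=i["top"]; cv2.imwrite("pics/t16.png",im)
# dark grip bar on the crate, and red caps on the board
g=cv2.cvtColor(im,cv2.COLOR_BGR2GRAY); u,v=np.round(proj([[.421,-.0285,.097]])[0]).astype(int)
m=np.zeros_like(g); m[v-12:v+13,u-16:u+17]=(g[v-12:v+13,u-16:u+17]<70)*255
k,L,st,ce=cv2.connectedComponentsWithStats(m); j=1+st[1:,4].argmax(); print("bar px",ce[j],st[j],world([ce[j]],.097))
print("caps",boxes(im,(0,100,50),(10,255,255),.119,(330,150,430,220),15)+boxes(im,(170,100,50),(180,255,255),.119,(330,150,430,220),15))
s=sensors.observe(); print(s["position"],s["clock"],s["force"])
E
```

```text
bar px [246.75       205.52777778] [238 203  18   6  72] [[ 0.42107446 -0.02879401  0.097     ]]
caps [((402, 194, 16, 14), 428, -509, array([39., 44.]), 12.5), ((356, 179, 18, 14), 476, -375, array([40., 47.]), 25.4), ((400, 170, 16, 14), 500, -504, array([46., 39.]), 89.5)]
[0.4188637  0.27128754 0.19396859] 49.4 [ 0.73852373 -0.33210973  0.5170862 ]
```

The bar stayed at the shut position, all three jars stand on the board, and the robot is clear, so I'll hand the job in.

```bash
python3 -c "
from cell import arm
print(arm.sign_off())"
```

```text
the job is handed in; nothing more can be done
None
```

The job is handed in: the stray jar stands on the white board, the blue and green tubs are in the crate with their own lids on, and the sliding lid is shut to its stop; there was no red tub, so the red lid stays on the table, and one early move, mistyped and sent while a script was still running, only tilted the arm in free space.

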